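# Load the drilling jig and set its end stop

### The job

Set up the drilling jig: lift the drill plate off its pins and lay it flat on the table clear of the jig, then lay every short brown 120 mm offcut in the jig's bed, one to a lane, between the end fence and the stop. When all are in, crank the handwheel until the stop's pointer stands at the brass index mark on the scale, then seat the drill plate back flat on both pins, leaving the offcuts flat in their lanes.

Things in the scene. Friction and masses are not known exactly. Their poses are not given: they have to be found in the camera images.
- jig: Aluminium drilling jig fixed to the table. Base 295 (x) x 228 (y) x 12 mm; origin on the table under its middle, x along the lanes from the handwheel end (nearest the robot) to the end fence, z up. Grey gearbox under the wheel, top at 55 mm. Steel fence: face closing the lanes at x = 130, top at 36 mm. White scale bar on the -y side, ticks every 5 mm.
- bed_mid (a point): Point on the bed (12 mm above the table) in the middle of the centre lane, 60 mm before the fence face (jig x = 70, y = 0); axes as the jig's. Three lanes run along x, centre lines at y = -46, 0, +46 mm, each 28 mm wide between ribs 10 mm high; ribs stand only at 25 to 55 mm either way from this point along x, so in between fingers can reach down to the bed.
- wheel_axis (a point): Point on the handwheel's vertical axis (jig x = -100, y = 0 mm), 71 mm above the table, level with the top of its rim; axes as the jig's.
- cover_seat (a point): Point where the middle of the drill plate's underside lies when seated (jig x = 70, y = 0, z = 32 mm); axes as the jig's. Beside it at y = +-95 mm stand two posts (50 x 24 mm, tops at z = 32 mm), each with an upright pin 8 mm thick and 17 mm tall with a conical tip, which enter the plate's holes.
- stop (a joint): Travel in m of the stop slide (steel bar 150 mm wide across the lanes, 16 mm thick, z = 12.5 to 34.5 mm): 0 fully open with its face 172 mm from the fence, growing towards the fence up to 0.052. Driven only by the handwheel, 10 mm a turn; pushes offcuts that stand too far out along their lanes.
- crank_grip (a point): Middle of the upright black grip of the handwheel: 18 mm thick, 42 mm tall (73 to 115 mm above the table), 40 mm from the wheel's axis; it spins freely on its own axis, so the fingers may hold it from above and keep their direction while carrying it round.
- stop_pointer (a point): Tip of the black pointer line on the stop slide over the scale bar, in line with the stop's face (so its jig x is that of the face), 28 mm above the table; axes as the jig's.
- mark (a point): Pointed line of the small brass index clip fixed on the scale bar (clip 10 mm long, 28 mm above the table): the mark where the stop pointer must stand; axes as the jig's. It stands 125 to 134 mm from the fence face, measured along jig x, and is set anew for every job.
- cover_handle (a point): Centre of the handle bar of the loose steel drill plate: bar 60 mm long along the plate's x, 14 mm wide (y), 14 mm high, centre 40 mm above the plate's underside. Plate 70 (x) x 214 (y) x 6 mm, 0.35 kg, six drill bushes, and a 13 mm hole at y = +-95 mm for each pin; z up. It fits either way round. At the start it is seated on the pins.
- cover_under (a point): Middle of the drill plate's underside, 40 mm below cover_handle; same axes.
- offcut_a_mid (a point): Centre, half-way up, of one of the brown U-channel offcuts 120 mm long: 22 mm wide (x), 120 mm long (y), 13 mm high (z), 0.05 kg, open side up, lying on the table left of the jig at the start. Two or three are there (absent: None). Longer offcuts of other finish are not part of the job.
- offcut_b_mid (a point): Centre, half-way up, of one of the brown U-channel offcuts 120 mm long: 22 mm wide (x), 120 mm long (y), 13 mm high (z), 0.05 kg, open side up, lying on the table left of the jig at the start. Two or three are there (absent: None). Longer offcuts of other finish are not part of the job.
- offcut_c_mid (a point): Centre, half-way up, of one of the brown U-channel offcuts 120 mm long: 22 mm wide (x), 120 mm long (y), 13 mm high (z), 0.05 kg, open side up, lying on the table left of the jig at the start. Two or three are there (absent: None). Longer offcuts of other finish are not part of the job.
- handwheel (a joint): Angle in rad of the handwheel (about 100 mm across, top of rim 71 mm above the table), growing clockwise seen from above, which moves the stop towards the fence by 10 mm a turn (stop travel = angle x 1.5916 mm); 0 to 32.67. Light (about 1 N at the grip), stays where it is left.

How it is judged:
By the outcome, as a careful person would: the job done as asked, in the order asked, and still so for the second after the job is handed in, with the robot touching nothing.
Of offcut_a, offcut_b, offcut_c only 2 to 3 are there at a start; the rules pass over those that are not, and their reading is None.
At some moment in a run one of offcut_a, offcut_b, offcut_c may be knocked a few centimetres aside while the robot is not near it.
Once in a run the grip may slacken for a moment while it holds something.
It also fails if it takes over 210 s, if anything falls off the work surface, if the arm or the gripper's body presses on something with over 40 N, if the wrist force passes 120 N, or if a joint passes its speed limit or range.

### The arm

A 7-joint arm with a two-finger parallel gripper is mounted at the origin on the work surface; the furniture and walls round the work are solid. World frame = base frame: x ahead of the robot, y to its left, z up, the work surface at z = 0. Lengths are in m, angles in rad, forces in N, time in s.
With the tool pointing down it reaches from about 0.425 to 0.925 m from the base axis. Payload 6.8 kg.
Tool frame: the origin (TCP) lies midway between the tips of the shut fingers; the grasp point (between the pads) lies behind it (grip_depth is the x of the grasp point in the tool frame, in m); x points along the fingers, y is the direction in which the jaws open and shut, and the axes are right-handed (so a half turn about x gives the same grasp; the last joint's range is limited). The gripper opens to 88 mm and grips with 3 to 60 N. Pads are 20 mm wide; open, the fingers measure 115 mm over their backs; the gripper's body (75 mm by 178 mm) begins 61 mm behind the grasp point.
Start: joints at [1.223, 0.477, 0.022, 1.555, -0.011, 1.109, -0.083], TCP at [0.16, -0.656, 0.196] pointing down, gripper open.
Joint ranges: [-2.96, 2.96], [-0.34, 2.1], [-1.41, 1.46], [0.24, 2.44], [-1.37, 4.51], [0.17, 1.92], [-2.96, 2.96]. Speed limits (rad/s): [2.39, 2.39, 3.14, 3.14, 3.14, 3.14, 3.14].

### API

Orientations are given as a unit quaternion [x, y, z, w].
In Python, from plant import * gives the robot as it stands.
- The arm moves only by the tool jog_arm, never from a script. Its argument "motion" is a list of rows, each a list of 3 entries, a list of its own where there are three numbers: the opening, from -1 (shut) to 1 (fully open), so that 0 is half open, then the shift along the tool's x, y, z in m, then the turn, a rotation vector about the tool's x, y, z in degrees. A call has exactly 8 rows; each row is the pose to reach, as a shift and turn from the pose commanded when the call began, along the tool's axes at that moment; what a row does not reach only later rows make up. A row lasts 1/10 s, in which the tool goes at most 50 mm and 8.59 degrees, less where a joint would pass 70% of its speed; a pose out of reach is approached as far as the arm can. A call with a gripper value outside its range is refused whole. The fingers move at their own pace and stop on an object; "force" is the grip in N (left out, the last holds). Time passes only in rows, so rows that repeat a pose let the fingers close, or fill a call up. It gives the time, the measured TCP pose, the force and the opening at its end, in the units of the state.
- get_state(): the state, without advancing time (a new reading comes with each control period).
- camera(name): name is "scene" or "top" or "wrist"; returns the picture (420x560x3 uint8, red, green, blue); there is no depth.
- calibration(name): a dict with "camera_matrix" (3x3 intrinsics, pixels), "R" (3x3) and "t" (3): a world point X has camera coordinates R X + t. Camera axes: x right, y down, z forward; pixel columns grow to the right and rows downward; lengths in m; the calibration is good to about 2 mm. The wrist camera is an equidistant fisheye: a pixel r from the principal point sees the ray r / f radians off the axis. A picture is of the moment at which its call begins: read the wrist's pose just before it. calibration takes no time and is no camera call; for the wrist camera it gives the pose at the moment of the call.
- job_done(): hands the job in, once; it reports no verdict.
The state is a dict: "t": time; "qpos": joint angles; "qvel": joint speeds; "effort": joint torques, N m; "position": TCP position; "ee_rot": TCP orientation; "contact_force": force on the tool from outside, world axes, zero at the start; "torque": the same for the moment, N m; "grip_width": finger opening in m.
Only numpy, scipy, OpenCV 4.12 (cv2) and the standard library are available. Lean on these libraries where they do the work, as an engineer would, in place of code of your own. Each camera call takes 0.05 s, during which the arm holds its last target. There are 200 camera calls.

## Working session

There is one attempt and no reset: what is moved stays moved. The work goes in short steps, Python scripts to look and compute and a tool call to move; the robot and the scene stay as the last step left them, time stands still between calls to the robot, and variables do not carry over. Pictures are saved under pics/ and viewed, on a budget of 14 in all, crops included, one or two more only if the job needs it, and the job is handed in when it is done.

Besides the shell and the picture viewer there is one more tool, called after "Emit:" as a command line: name --argument value ..., lists and objects as JSON in quotes. jog_arm: Moves the arm, as the interface text tells. Its arguments: {"type":"object","properties":{"motion":{"type":"array"},"force":{"type":"number"}},"required":["motion"]}

```bash
ls; mkdir -p pics
python3 - <<'E'
from plant import *
import cv2
s=get_state(); print({k:s[k] for k in('t','position','ee_rot','grip_width','contact_force')})
for n in('scene','top'):
    cv2.imwrite(f'pics/{n}0.png',cv2.resize(camera(n)[:,:,::-1],(800,600),interpolation=cv2.INTER_CUBIC)); c=calibration(n); print(n,c)
print(calibration('wrist'))
E
```

```text
pics
{'t': 0.0, 'position': array([ 0.16015584, -0.65503209,  0.19479189]), 'ee_rot': array([-0.70190966, -0.0852371 ,  0.70214734, -0.08394393]), 'grip_width': 0.08780741950067412, 'contact_force': array([0.33043325, 0.10053144, 0.25335347])}
scene {'camera_matrix': array([[413.94934999,   0.        , 273.02433977],
       [  0.        , 413.94934999, 203.42325534],
       [  0.        ,   0.        ,   1.        ]]), 'R': array([[ 0.89183383, -0.45221505,  0.01157434],
       [-0.26778815, -0.54839291, -0.79218351],
       [ 0.3645846 ,  0.70339659, -0.61017318]]), 't': array([-0.42933162,  0.28850025,  0.61358897])}
top {'camera_matrix': array([[424.22357261,   0.        , 283.24582836],
       [  0.        , 424.22357261, 204.53445011],
       [  0.        ,   0.        ,   1.        ]]), 'R': array([[ 0.01526028, -0.99945328,  0.02933039],
       [-0.99620202, -0.01771246, -0.08525146],
       [ 0.08572437, -0.02791803, -0.99592767]]), 't': array([0.09563629, 0.55006143, 0.89837653])}
{'camera_matrix': array([[325.1922621 ,   0.        , 283.29551213],
       [  0.        , 325.1922621 , 203.94339316],
       [  0.        ,   0.        ,   1.        ]]), 'R': array([[ 0.23598082, -0.97175586, -0.00190022],
       [-0.93325898, -0.22717634,  0.27824195],
       [-0.27081493, -0.06388637, -0.96050914]]), 't': array([-0.67339717, -0.03315808,  0.39029775])}
```

View pics/top0.png

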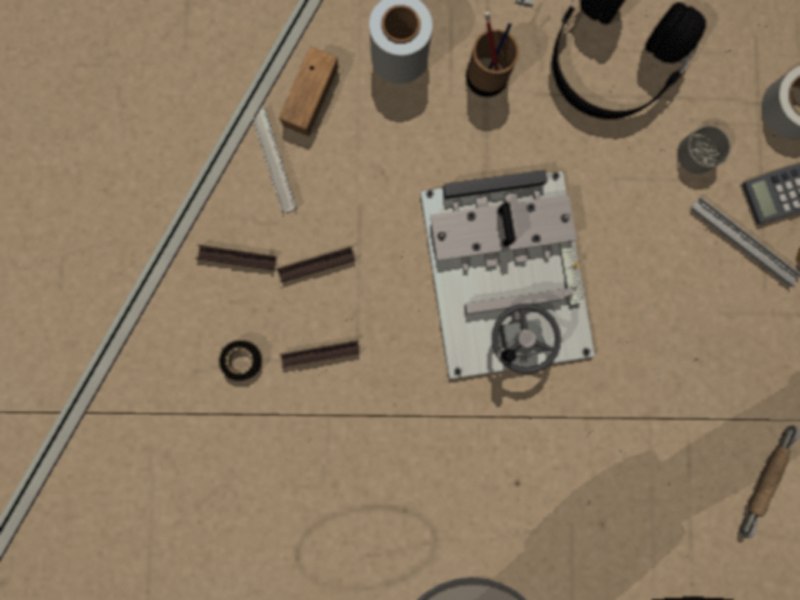

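View pics/scene0.png

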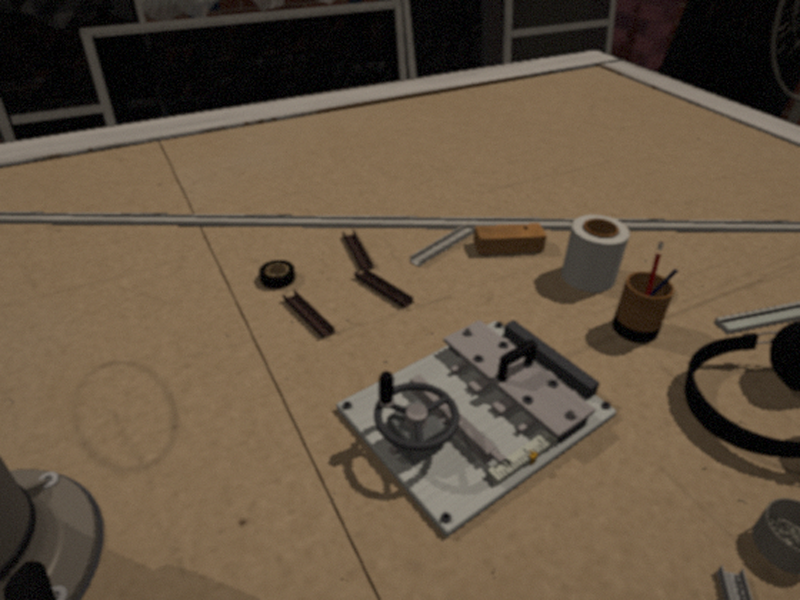

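```bash
cat > h.py <<'E'
from plant import *
import numpy as np, cv2
from scipy.spatial.transform import Rotation as Rn
def p2w(n,uv,z,c=None,s=1/1.428571):
    c=c or calibration(n); K=c['camera_matrix']; R=c['R']; t=np.array(c['t'])
    u,v=np.array(uv,float)*s; x=(u-K[0,2])/K[0,0]; y=(v-K[1,2])/K[1,1]
    if n=='wrist':
        r=np.hypot(x,y); k=np.sin(r)/r if r>1e-9 else 1; d=np.array([x*k,y*k,np.cos(r)])
    else: d=np.array([x,y,1.])
    d=R.T@d; o=-R.T@t; return o+d*(z-o[2])/d[2]
def w2p(n,X,c=None,s=1.428571):
    c=c or calibration(n); K=c['camera_matrix']; q=c['R']@np.array(X)+c['t']
    if n=='wrist':
        a=np.arctan2(np.hypot(q[0],q[1]),q[2]); q=q[:2]/np.hypot(q[0],q[1])*a
    else: q=q[:2]/q[2]
    return (np.array([K[0,0]*q[0]+K[0,2],K[1,1]*q[1]+K[1,2]]))*s
def down(yaw):  # tool x down, tool y (jaw) at world angle yaw
    x=np.array([0,0,-1.]); y=np.array([np.cos(yaw),np.sin(yaw),0]); return Rn.from_matrix(np.c_[x,y,np.cross(x,y)])
def yaw_now(): y=Rn.from_quat(get_state()['ee_rot']).as_matrix()[:,1]; return np.arctan2(y[1],y[0])
E
python3 - <<'E'
from h import *
s=get_state(); print('yaw',np.degrees(yaw_now()),s.keys()); print(Rn.from_quat(s['ee_rot']).as_matrix().round(3))
px=[(422,193),(562,172),(594,355),(450,379)]
W=np.array([p2w('top',p,.012)[:2] for p in px]); print(W.round(4))
J=np.array([(147.5,114),(147.5,-114),(-147.5,-114),(-147.5,114)])/1e3
a=J-J.mean(0);b=W-W.mean(0); th=np.arctan2((a[:,0]*b[:,1]-a[:,1]*b[:,0]).sum(),(a*b).sum()); c,d=np.cos(th),np.sin(th)
R=np.array([[c,-d],[d,c]]);o=W.mean(0); print('jig',o,np.degrees(th),'res',(J@R.T+o-W).round(4).tolist())
for p in [(70,0),(-100,0)]: print(p,R@np.array(p)/1e3+o)
for nm,e in dict(a=[(199,254),(275,264)],b=[(281,273),(353,255)],c=[(283,359),(358,349)]).items():
    q=[p2w('top',k,.010) for k in e]; v=q[1]-q[0]; print(nm,((q[0]+q[1])/2).round(4),np.linalg.norm(v),np.degrees(np.arctan2(v[1],v[0])))
for k in [(680,340),(690,380),(640,450),(520,460)]: print(k,p2w('top',k,0),np.linalg.norm(p2w('top',k,0)))
for n in range(1): 
  import plant; print([x for x in dir(plant) if 'grip' in x.lower()], getattr(plant,'grip_depth',None))
E
```

```text
yaw -76.25935843410188 dict_keys(['t', 'qpos', 'qvel', 'effort', 'position', 'ee_rot', 'contact_force', 'torque', 'grip_width'])
[[-0.001  0.238 -0.971]
 [ 0.002 -0.971 -0.238]
 [-1.    -0.002  0.   ]]
[[ 0.7049  0.0797]
 [ 0.7436 -0.1405]
 [ 0.4576 -0.188 ]
 [ 0.4181  0.0334]]
jig [ 0.58104465 -0.05383461] 9.579920511507527 res [[0.0026, 0.0034], [0.0019, -0.0012], [-0.0031, -0.0028], [-0.0014, 0.0006]]
(70, 0) [ 0.65006846 -0.04218498]
(-100, 0) [ 0.48243921 -0.07047693]
a [0.5959 0.3622 0.01  ] 0.1169801831395244 -96.48464256332545
b [0.5906 0.2397 0.01  ] 0.11359189370985506 -74.68181309786405
c [0.453  0.2307 0.01  ] 0.11436179526127571 -81.55633531708472
(680, 340) [ 0.48285261 -0.32834221  0.        ] 0.5839137282859606
(690, 380) [ 0.42094927 -0.34264207  0.        ] 0.5427724025665089
(640, 450) [ 0.31306438 -0.26189119  0.        ] 0.40816209998107766
(520, 460) [ 0.29615986 -0.07613631  0.        ] 0.30578979479576357
['grip_depth'] -0.0187
```

Emit:
jog_arm --motion '[[1,[-0.05,-0.03,-0.04],[0,0,0]],[1,[-0.05,-0.06,-0.078],[1,0,0]],[1,[-0.05,-0.09,-0.117],[2,0,0]],[1,[-0.05,-0.12,-0.156],[3,0,0]],[1,[-0.05,-0.15,-0.195],[4.2,0,0]],[1,[-0.05,-0.18,-0.234],[4.2,0,0]],[1,[-0.05,-0.21,-0.273],[4.2,0,0]],[1,[-0.05,-0.24,-0.312],[4.2,0,0]]]'

```text
t: 0.9
position: [0.401, -0.3541, 0.2456]
ee_rot: [-0.705, -0.059, 0.705, -0.059]
contact_force: [1.2, -0.7, 0.5]
grip_width: 0.0876
```

```bash
cat >> h.py <<'E'
def rel(P,yawdeg=None):
    s=get_state(); R=Rn.from_quat(s['ee_rot']); y=np.degrees(yaw_now()) if yawdeg is None else yawdeg
    dy=(y-np.degrees(yaw_now())+90)%180-90
    print('now',s['position'].round(4),'yaw %.1f'%np.degrees(yaw_now()),'shift',R.inv().apply(np.array(P)-s['position']).round(4),'turn',(R.inv()*down(np.radians(np.degrees(yaw_now())+dy))).as_rotvec(degrees=True).round(2))
E
python3 -c "
from h import *
rel([.63,-.045,.25],-80.4)"
```

```text
now [ 0.401  -0.3541  0.2456] yaw -80.5 shift [-0.0044 -0.267  -0.277 ] turn [-0.07  0.02  0.  ]
```

Emit:
jog_arm --motion '[[1,[0,-0.035,-0.035],[0,0,0]],[1,[0,-0.07,-0.07],[0,0,0]],[1,[0,-0.105,-0.105],[0,0,0]],[1,[0,-0.14,-0.14],[0,0,0]],[1,[0,-0.175,-0.175],[0,0,0]],[1,[0,-0.21,-0.21],[0,0,0]],[1,[0,-0.245,-0.245],[0,0,0]],[1,[0,-0.265,-0.275],[0,0,0]]]'

```text
t: 1.7
position: [0.6284, -0.0447, 0.2455]
ee_rot: [-0.704, -0.061, 0.705, -0.06]
contact_force: [0.6, -0.4, -0.1]
grip_width: 0.0877
```

Run:
```python
from h import *
s=get_state();print(s['t'],s['position']);c=calibration('wrist');np.save('w1.npy',c,allow_pickle=True)
cv2.imwrite('pics/w1.png',cv2.resize(camera('wrist')[:,:,::-1],(800,600),interpolation=cv2.INTER_CUBIC)); print(-c['R'].T@c['t'])
```

```text
1.7 [ 0.62841554 -0.04470433  0.24548831]
[ 0.70299158 -0.03173855  0.43340876]
```

View pics/w1.png

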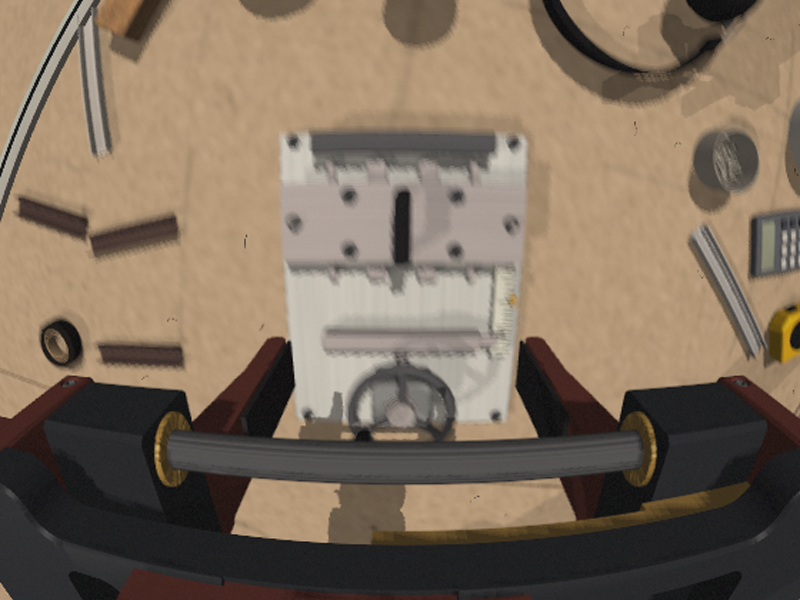

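```bash
cat > fit.py <<'E'
from h import *
c=np.load('w1.npy',allow_pickle=True).item()
P=lambda uv,z:p2w('wrist',uv,z,c)
px=[(281,133,.012,147.5,114),(527,135,.012,147.5,-114),(508,422,.012,-147.5,-114),(299,420,.012,-147.5,114),
(280,183,.038,105,107),(523,183,.038,105,-107),(524,264,.038,35,-107),(283,263,.038,35,107),(294,222,.047,70,95),(511,224,.047,70,-95),(402,191,.079,100,0),(401,262,.079,40,0)]
W=np.array([P(p[:2],p[2])[:2] for p in px]); J=np.array([p[3:] for p in px])/1e3
a=J-J.mean(0);b=W-W.mean(0); th=np.arctan2((a[:,0]*b[:,1]-a[:,1]*b[:,0]).sum(),(a*b).sum()); co,d=np.cos(th),np.sin(th)
R=np.array([[co,-d],[d,co]]);o=W.mean(0)-R@J.mean(0); print('jig',o,np.degrees(th)); print(((J@R.T+o-W)*1e3).round(1).tolist())
for p in [(70,0),(-100,0)]: print(p,R@np.array(p)/1e3+o)
for nm,e in dict(a=[(20,206),(86,229)],b=[(92,245),(177,225)],c=[(100,353),(182,356)]).items():
    q=[P(k,.011) for k in e]; v=q[1]-q[0]; print(nm,((q[0]+q[1])/2).round(4),np.linalg.norm(v),np.degrees(np.arctan2(v[1],v[0])))
for nm,(uv,z) in dict(mark=((510,300),.028),ptr=((497,345),.03),wheel=((400,413),.07)).items(): print(nm,(R.T@(P(uv,z)[:2]-o)*1e3).round(1))
E
python3 fit.py
```

```text
jig [ 0.58279822 -0.0495547 ] 9.501985382697315
[[-2.3, 2.2], [-0.4, -1.2], [-0.5, -0.4], [-2.4, 1.9], [0.8, 0.9], [1.1, -3.3], [2.2, 1.5], [2.1, 0.5], [-1.1, 2.2], [1.0, -2.7], [2.0, -0.0], [-2.4, -1.5]]
(70, 0) [ 0.65183781 -0.03799897]
(-100, 0) [ 0.48417023 -0.06606288]
a [0.6013 0.3589 0.011 ] 0.11374950005696795 -97.97075910352179
b [0.5942 0.2383 0.011 ] 0.11564149132834702 -72.31346802129735
c [0.4587 0.2312 0.011 ] 0.11661069134524688 -79.0909063612295
mark [ -4.  -99.7]
ptr [-48.3 -89.9]
wheel [-98.3   2. ]
```

```bash
python3 -c "
from h import *
rel([.6515,-.038,.055],-80.5)"
```

```text
now [ 0.6317 -0.0399  0.2452] yaw -80.0 shift [ 0.1902  0.0024 -0.0194] turn [ 0.53 -0.15  0.25]
```

Emit:
jog_arm --motion '[[0,[0.03,0.001,-0.008],[0.5,0,0]],[0,[0.07,0.002,-0.018],[0.5,0,0]],[0,[0.11,0.002,-0.018],[0.5,0,0]],[0,[0.14,0.002,-0.018],[0.5,0,0]],[0,[0.165,0.002,-0.018],[0.5,0,0]],[0,[0.18,0.002,-0.018],[0.5,0,0]],[0,[0.19,0.002,-0.018],[0.5,0,0]],[0,[0.19,0.002,-0.018],[0.5,0,0]]]' --force 50

```text
t: 2.55
position: [0.6451, -0.0482, 0.0548]
ee_rot: [-0.704, -0.056, 0.705, -0.056]
contact_force: [-0.1, 0.4, -0.3]
grip_width: 0.0441
```

Run:
```python
from h import *
c=calibration('wrist');np.save('w1.npy',c,allow_pickle=True)
cv2.imwrite('pics/w2.png',cv2.resize(camera('wrist')[:,:,::-1],(800,600),interpolation=cv2.INTER_CUBIC)); s=get_state();print(s['t'],s['position'],s['contact_force'],s['grip_width'])
```

```text
2.6 [ 0.64592795 -0.04814589  0.05600961] [ 0.1118281  -0.09955592  0.86981704] 0.04345586701332549
```

View pics/w2.png

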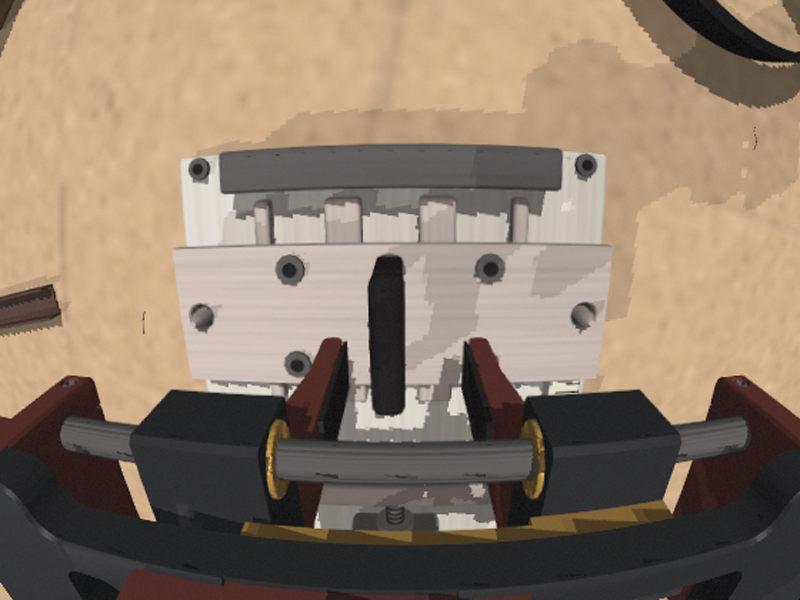

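Run:
```python
from h import *
c=np.load('w1.npy',allow_pickle=True).item()
P=lambda uv,z:p2w('wrist',uv,z,c)
print((P((388,264),.079)+P((387,413),.079))/2, np.linalg.norm(P((388,264),.079)-P((387,413),.079)))
q=P((202,318),.047)-P((583,316),.047);print(np.linalg.norm(q),np.degrees(np.arctan2(q[0],-q[1])),(P((202,318),.047)+P((583,316),.047))/2)
for i in range(3):
  s=get_state();print(s['t'],s['position'],np.degrees(yaw_now())); print(w2p('wrist',s['position'],c))
```

```text
[ 0.65148156 -0.03991257  0.079     ] 0.0619532464500245
0.18063924131686487 -170.66322832520547 [ 0.65019096 -0.04013269  0.047     ]
2.6 [ 0.64592795 -0.04814589  0.05600961] -80.96566630956491
[406.22259854 337.41375017]
2.6 [ 0.64592795 -0.04814589  0.05600961] -80.96566630956491
[406.22259854 337.41375017]
2.6 [ 0.64592795 -0.04814589  0.05600961] -80.96566630956491
[406.22259854 337.41375017]
```

Emit:
jog_arm --motion '[[0,[0,-0.007,-0.006],[0,0,0]],[0,[0,-0.007,-0.006],[0,0,0]],[-1,[0,-0.007,-0.006],[0,0,0]],[-1,[0,-0.007,-0.006],[0,0,0]],[-1,[0,-0.007,-0.006],[0,0,0]],[-1,[0,-0.007,-0.006],[0,0,0]],[-1,[0,-0.007,-0.006],[0,0,0]],[-1,[0,-0.007,-0.006],[0,0,0]]]' --force 50

```text
t: 3.4
position: [0.6505, -0.0403, 0.0557]
ee_rot: [-0.705, -0.056, 0.705, -0.056]
contact_force: [0.5, 0.1, -0.5]
grip_width: 0.0014
```

```bash
python3 -c "
from h import *
for i in range(4):
  s=get_state(); print(s['position'],np.degrees(yaw_now()),s['contact_force'],s['torque'],s['grip_width']); camera('wrist')"
```

```text
[ 0.65053341 -0.0403494   0.05574296] -80.97087864386883 [ 0.54269982  0.09379395 -0.49303681] [-0.01254938 -0.01798531  0.02251991] 0.001388915662411287
[ 0.65055257 -0.04026157  0.05574386] -80.96508453032777 [-0.26266649 -0.77811296 -0.3515925 ] [-0.03355261  0.0447174   0.00091231] 0.00041566482203198035
[ 0.65054534 -0.04031346  0.05572986] -80.96806214667745 [ 1.20078456 -0.24082853 -0.74929852] [-0.02859221 -0.02008068  0.03482908] 0.0003840078193874805
[ 0.6505709  -0.04030388  0.05573989] -80.96553574811789 [-0.42047178  0.1113573  -0.42543261] [ 0.02014075  0.0215768  -0.01611504] 0.000621121822579469
```

Run:
```python
from h import *
a=camera('wrist');b=camera('scene')[150:330,180:460]
cv2.imwrite('pics/w3.png',np.vstack([a,cv2.resize(b,(560,360))])[:600,:,::-1][:, :])
cv2.imwrite('pics/w3.png',np.hstack([cv2.resize(a,(400,300)),cv2.resize(b,(400,257))[:257] if 0 else cv2.resize(b,(400,300))])[:,:,::-1])
```

```text
(no output)
```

View pics/w3.png

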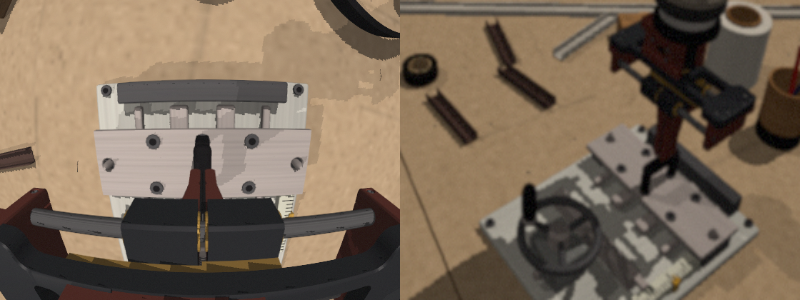

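Run:
```python
from h import *
s=get_state();b=cv2.resize(camera('scene')[190:310,300:460],(800,600),interpolation=cv2.INTER_CUBIC)[:,:,::-1].copy()
for X,col in((s['position'],(0,0,255)),([.6515,-.04,.079],(0,255,0)),([.6515,-.04,.038],(255,0,0))):
    p=w2p('scene',X,s=1); print(p); cv2.circle(b,tuple(int(v) for v in ((p-[300,190])*5)),5,col,2)
cv2.imwrite('pics/s4.png',b)
```

```text
[362.14569339 251.80331377]
[364.22693629 242.6339687 ]
[361.12855692 258.21791789]
```

View pics/s4.png

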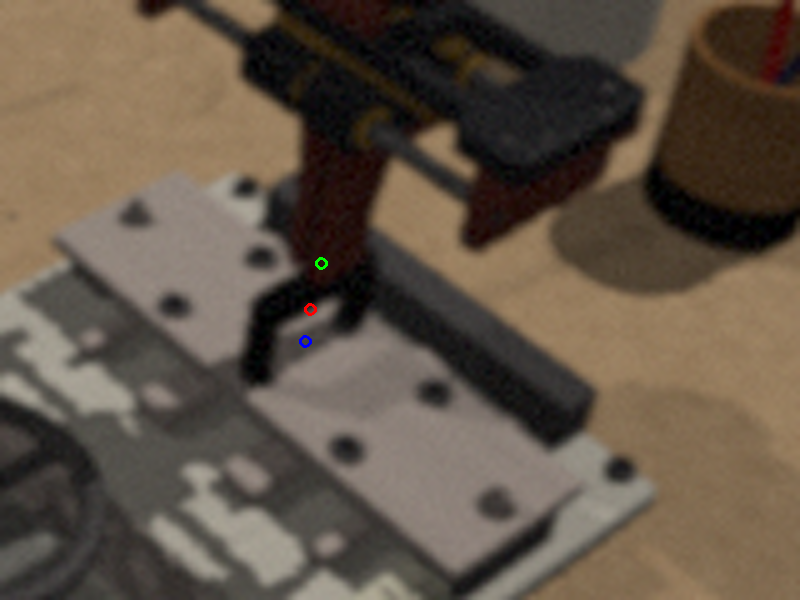

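Emit:
jog_arm --motion '[[0,[-0.01,0,0],[0,0,0]],[0,[-0.01,0,0],[0,0,0]],[0,[-0.01,0,0],[0,0,0]],[0,[0,0,0],[0,0,0]],[0,[0.005,0,0],[0,0,0]],[0,[0.01,0,0],[0,0,0]],[0,[0.013,0,0],[0,0,0]],[0,[0.013,0,0],[0,0,0]]]'

```text
t: 4.55
position: [0.6501, -0.0402, 0.0419]
ee_rot: [-0.704, -0.056, 0.705, -0.056]
contact_force: [0.3, -0.2, 0.3]
grip_width: 0.0439
```

Emit:
jog_arm --motion '[[-1,[0,0,0],[0,0,0]],[-1,[0,0,0],[0,0,0]],[-1,[0,0,0],[0,0,0]],[-1,[0,0,0],[0,0,0]],[-1,[0,0,0],[0,0,0]],[-1,[0,0,0],[0,0,0]],[-1,[0,0,0],[0,0,0]],[-1,[0,0,0],[0,0,0]]]' --force 30

```text
t: 5.35
position: [0.6507, -0.0403, 0.043]
ee_rot: [0.705, 0.056, -0.705, 0.056]
contact_force: [0.0, -0.8, 2.2]
grip_width: 0.0135
```

Emit:
jog_arm --motion '[[-0.4,[0,0,0],[0,0,0]],[-0.4,[0,0,0],[0,0,0]],[-0.4,[0.004,0,0],[0,0,0]],[-0.4,[0.008,0,0],[0,0,0]],[-0.4,[0.012,0,0],[0,0,0]],[-0.4,[0.014,0,0],[0,0,0]],[-0.4,[0.014,0,0],[0,0,0]],[-0.4,[0.014,0,0],[0,0,0]]]'

```text
t: 6.15
position: [0.6506, -0.0402, 0.0287]
ee_rot: [-0.705, -0.056, 0.705, -0.056]
contact_force: [1.1, 0.6, -0.4]
grip_width: 0.0262
```

Emit:
jog_arm --motion '[[-1,[0,0,0],[0,0,0]],[-1,[0,0,0],[0,0,0]],[-1,[0,0,0],[0,0,0]],[-1,[0,0,0],[0,0,0]],[-1,[0,0,0],[0,0,0]],[-1,[0,0,0],[0,0,0]],[-1,[0,0,0],[0,0,0]],[-1,[0,0,0],[0,0,0]]]' --force 50

```text
t: 6.95
position: [0.6507, -0.0403, 0.0289]
ee_rot: [0.705, 0.056, -0.705, 0.056]
contact_force: [-0.5, -0.8, 1.7]
grip_width: 0.0139
```

```bash
python3 -c "
from h import *
s=get_state(); print(s['position'],np.degrees(yaw_now()),s['contact_force'],s['torque'],s['grip_width'])
for e in [(.4829,-.3283,.12),(.46,-.335,.12)]: rel(e,-80.5)"
```

```text
[ 0.65072556 -0.04027769  0.02893748] -80.96135923374968 [-0.5265172  -0.84581274  1.66067131] [-0.03842549  0.03201915  0.15213229] 0.01387259768389344
now [ 0.6507 -0.0403  0.0289] yaw -81.0 shift [-0.0911  0.2581  0.211 ] turn [-0.46 -0.02 -0.01]
now [ 0.6507 -0.0403  0.0289] yaw -81.0 shift [-0.0911  0.2611  0.2346] turn [-0.46 -0.02 -0.01]
```

Emit:
jog_arm --motion '[[-1,[-0.01,0,0],[0,0,0]],[-1,[-0.025,0,0],[0,0,0]],[-1,[-0.045,0,0],[0,0,0]],[-1,[-0.065,0,0],[0,0,0]],[-1,[-0.08,0,0],[0,0,0]],[-1,[-0.08,0.01,0],[0,0,0]],[-1,[-0.08,0.03,0],[0,0,0]],[-1,[-0.08,0.06,0],[0,0,0]]]'

```text
t: 7.75
position: [0.6594, -0.0985, 0.1081]
ee_rot: [-0.704, -0.057, 0.705, -0.056]
contact_force: [0.7, -0.3, -5.6]
grip_width: 0.0136
```

Emit:
jog_arm --motion '[[-1,[0,0.035,0.01],[0,0,0]],[-1,[0,0.07,0.04],[0,0,0]],[-1,[0,0.1,0.075],[0,0,0]],[-1,[0,0.13,0.11],[0,0,0]],[-1,[0,0.16,0.145],[0,0,0]],[-1,[0,0.185,0.18],[0,0,0]],[-1,[0,0.2,0.205],[0,0,0]],[-1,[0,0.2,0.21],[0,0,0]]]'

```text
t: 8.55
position: [0.4785, -0.3352, 0.1077]
ee_rot: [-0.704, -0.052, 0.707, -0.053]
contact_force: [-0.5, -0.7, -4.7]
grip_width: 0.0134
```

Run:
```python
from h import *
s=get_state(); print(s['position'],np.degrees(yaw_now()),s['contact_force'],s['grip_width'])
cv2.imwrite('pics/t5.png',np.hstack([cv2.resize(camera('top'),(400,300)),cv2.resize(camera('wrist'),(400,300))])[:,:,::-1])
```

```text
[ 0.47853758 -0.33520629  0.10767288] -81.42996756989992 [-0.54533796 -0.70912973 -4.69047774] 0.013414732933763386
```

View pics/t5.png

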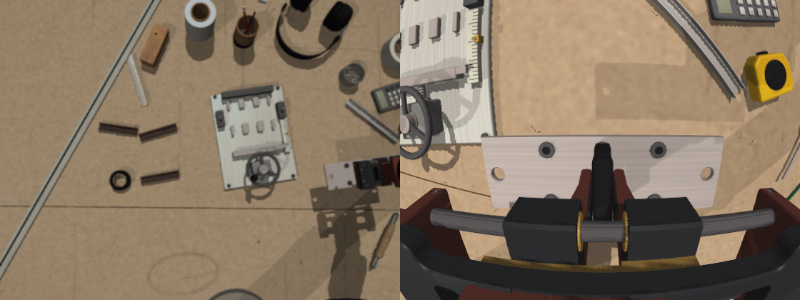

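Emit:
jog_arm --motion '[[-1,[0.02,0,0],[0,0,0]],[-1,[0.045,0,0],[0,0,0]],[-1,[0.07,0,0],[0,0,0]],[-1,[0.09,0,0],[0,0,0]],[-1,[0.1,0,0],[0,0,0]],[-1,[0.107,0,0],[0,0,0]],[-1,[0.111,0,0],[0,0,0]],[-1,[0.111,0,0],[0,0,0]]]'

```text
t: 9.45
position: [0.4845, -0.3299, -0.0021]
ee_rot: [0.705, 0.056, -0.705, 0.056]
contact_force: [-0.2, -0.1, -3.6]
grip_width: 0.0137
```

Run:
```python
from h import *
s=get_state(); print(s['t'],s['position'],np.degrees(yaw_now()),s['contact_force'],s['grip_width'])
```

```text
9.45 [ 0.48450799 -0.32986898 -0.00208815] -80.9364246235038 [-0.2261654  -0.14860373 -3.57118858] 0.013719347198846986
```

Emit:
jog_arm --motion '[[-1,[0.002,0,0],[0,0,0]],[-1,[0.002,0,0],[0,0,0]],[-0.3,[0.002,0,0],[0,0,0]],[-0.3,[0.002,0,0],[0,0,0]],[-0.3,[0.002,0,0],[0,0,0]],[-0.3,[-0.02,0,0],[0,0,0]],[-0.3,[-0.06,0,0],[0,0,0]],[-0.3,[-0.11,0,0],[0,0,0]]]'

```text
t: 10.25
position: [0.4826, -0.3293, 0.1075]
ee_rot: [-0.704, -0.057, 0.706, -0.055]
contact_force: [0.7, -0.1, -0.7]
grip_width: 0.0311
```

Emit:
jog_arm --motion '[[-0.2,[-0.05,0,0],[0,0,0]],[-0.2,[-0.1,-0.02,0],[-8,0,0]],[-0.2,[-0.12,-0.06,0],[-16,0,0]],[-0.2,[-0.12,-0.11,0],[-24,0,0]],[-0.2,[-0.12,-0.16,0],[-32,0,0]],[-0.2,[-0.12,-0.21,0],[-40,0,0]],[-0.2,[-0.12,-0.26,0],[-48,0,0]],[-0.2,[-0.12,-0.3,0],[-56,0,0]]]'

```text
t: 11.05
position: [0.4362, -0.0311, 0.2282]
ee_rot: [0.595, 0.382, -0.595, 0.383]
contact_force: [0.6, 0.6, 0.0]
grip_width: 0.035
```

Run:
```python
from h import *
s=get_state(); print(s['t'],s['position'],np.degrees(yaw_now()),s['contact_force'],s['qpos'].round(2))
rel([.50,.2,.23],10)
```

```text
11.05 [ 0.43615863 -0.03108252  0.22816218] -24.539189691712558 [0.57199844 0.57615981 0.02474415] [ 0.54  0.09 -0.63  2.02  0.06  1.05 -0.55]
now [ 0.4362 -0.0311  0.2282] yaw -24.5 shift [-0.0019 -0.0379 -0.2367] turn [-3.454e+01  3.000e-02 -6.000e-02]
```

Emit:
jog_arm --motion '[[-0.2,[0,-0.005,-0.04],[-8,0,0]],[-0.2,[0,-0.01,-0.08],[-16,0,0]],[-0.2,[0,-0.015,-0.12],[-24,0,0]],[-0.2,[0,-0.02,-0.16],[-32,0,0]],[-0.2,[0,-0.025,-0.18],[-34.5,0,0]],[-0.2,[0,-0.03,-0.19],[-34.5,0,0]],[-0.2,[0,-0.03,-0.19],[-34.5,0,0]],[-0.2,[0,-0.03,-0.19],[-34.5,0,0]]]'

```text
t: 11.85
position: [0.4896, 0.1499, 0.2276]
ee_rot: [0.457, 0.539, -0.458, 0.54]
contact_force: [-0.4, 0.1, 0.3]
grip_width: 0.0354
```

Run:
```python
from h import *
c=calibration('wrist');np.save('w6.npy',c,allow_pickle=True)
cv2.imwrite('pics/w6.png',cv2.resize(camera('wrist')[:,:,::-1],(800,600),interpolation=cv2.INTER_CUBIC)); s=get_state();print(s['t'],s['position'],np.degrees(yaw_now()),s['grip_width'])
```

```text
11.9 [0.48980464 0.14946621 0.22764294] 9.387003938147846 0.03528260966130517
```

View pics/w6.png

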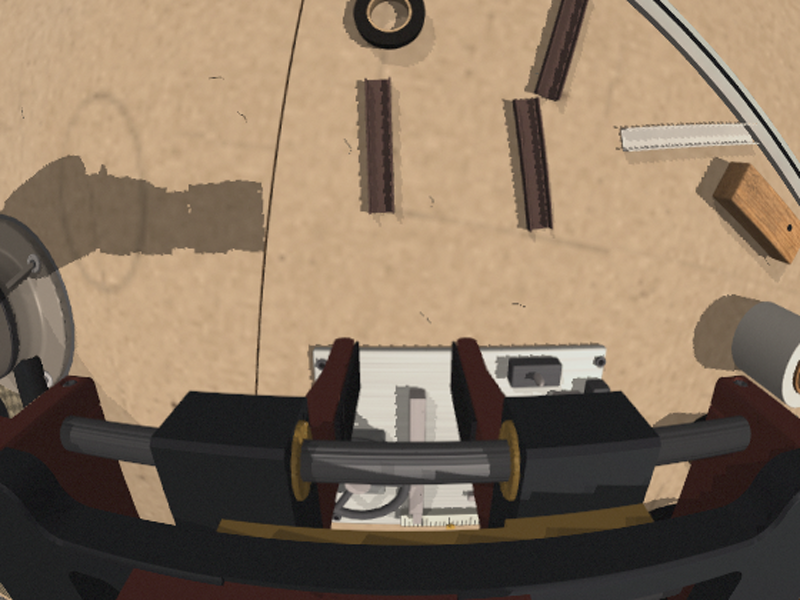

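Run:
```python
from h import *
c=np.load('w6.npy',allow_pickle=True).item()
P=lambda uv,z:p2w('wrist',uv,z,c)
for nm,e in dict(b=[(523,98),(539,229)],c=[(378,80),(380,212)]).items():
    q=[P(k,.013) for k in e]; v=q[1]-q[0]; m=(q[0]+q[1])/2; a=np.degrees(np.arctan2(v[1],v[0])); print(nm,m.round(4),np.linalg.norm(v),a)
    rel([m[0],m[1],.03],a+90)
```

```text
b [0.5866 0.2433 0.013 ] 0.11768735084551286 -71.88439513158106
now [0.4898 0.1495 0.2276] yaw 9.4 shift [ 0.1975  0.1108 -0.077 ] turn [-8.73  0.07  0.02]
c [0.4526 0.2344 0.013 ] 0.11538320315759706 -80.04359344736989
now [0.4898 0.1495 0.2276] yaw 9.4 shift [ 0.1975 -0.0228 -0.0902] turn [-0.57  0.07  0.02]
```

Emit:
jog_arm --motion '[[-0.2,[0.03,-0.005,-0.03],[-0.6,0,0]],[-0.2,[0.07,-0.015,-0.06],[-0.6,0,0]],[-0.2,[0.11,-0.023,-0.09],[-0.6,0,0]],[-0.2,[0.15,-0.023,-0.09],[-0.6,0,0]],[-0.2,[0.18,-0.023,-0.09],[-0.6,0,0]],[-0.2,[0.2,-0.023,-0.09],[-0.6,0,0]],[-0.2,[0.215,-0.023,-0.09],[-0.6,0,0]],[-0.2,[0.22,-0.023,-0.09],[-0.6,0,0]]]'

```text
t: 12.7
position: [0.4521, 0.2346, 0.0067]
ee_rot: [0.454, 0.542, -0.455, 0.542]
contact_force: [0.0, 0.5, 0.4]
grip_width: 0.0353
```

Run:
```python
from h import *
cv2.imwrite('pics/w7.png',cv2.resize(camera('wrist')[150:330,140:420,::-1],(800,514),interpolation=cv2.INTER_CUBIC)); s=get_state();print(s['t'],s['position'],np.degrees(yaw_now()),s['contact_force'])
```

```text
12.75 [0.45219617 0.23492869 0.00684887] 10.050409009416958 [-0.79761742  0.89968938 -0.32085245]
```

View pics/w7.png

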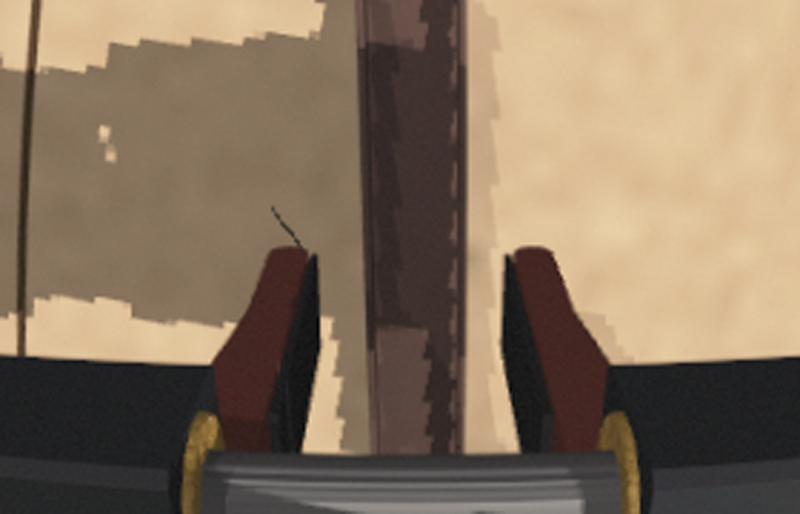

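Emit:
jog_arm --motion '[[-0.2,[0.01,0,0],[0,0,0]],[-0.2,[0.015,0,0],[0,0,0]],[-0.2,[0.02,0,0],[0,0,0]],[-0.2,[0.022,0,0],[0,0,0]],[-0.2,[0.024,0,0],[0,0,0]],[-0.2,[0.026,0,0],[0,0,0]],[-0.2,[0.026,0,0],[0,0,0]],[-0.2,[0.026,0,0],[0,0,0]]]'

```text
t: 13.55
position: [0.4523, 0.2362, -0.0182]
ee_rot: [0.454, 0.542, -0.454, 0.542]
contact_force: [0.1, -0.5, 0.2]
grip_width: 0.0347
```

Emit:
jog_arm --motion '[[-0.2,[0.001,0,0],[0,0,0]],[-0.2,[0.002,0,0],[0,0,0]],[-0.2,[0.003,0,0],[0,0,0]],[-0.2,[0.004,0,0],[0,0,0]],[-0.2,[0.004,0,0],[0,0,0]],[-0.2,[0.004,0,0],[0,0,0]],[-0.2,[0.004,0,0],[0,0,0]],[-0.2,[0.004,0,0],[0,0,0]]]'

```text
t: 14.35
position: [0.4523, 0.2362, -0.0222]
ee_rot: [0.454, 0.542, -0.454, 0.542]
contact_force: [0.7, 0.6, 0.2]
grip_width: 0.0352
```

Emit:
jog_arm --motion '[[-0.2,[0.001,0,0],[0,0,0]],[-0.2,[0.002,0,0],[0,0,0]],[-0.2,[0.003,0,0],[0,0,0]],[-0.2,[0.003,0,0],[0,0,0]],[-0.2,[0.003,0,0],[0,0,0]],[-0.2,[0.003,0,0],[0,0,0]],[-0.2,[0.003,0,0],[0,0,0]],[-0.2,[0.003,0,0],[0,0,0]]]'

```text
t: 15.15
position: [0.4523, 0.2361, -0.0252]
ee_rot: [0.454, 0.542, -0.454, 0.542]
contact_force: [0.2, -0.3, -0.0]
grip_width: 0.035
```

Emit:
jog_arm --motion '[[-0.2,[0.001,0,0],[0,0,0]],[-0.2,[0.002,0,0],[0,0,0]],[-0.2,[0.003,0,0],[0,0,0]],[-0.2,[0.003,0,0],[0,0,0]],[-0.2,[0.003,0,0],[0,0,0]],[-0.2,[0.003,0,0],[0,0,0]],[-0.2,[0.003,0,0],[0,0,0]],[-0.2,[0.003,0,0],[0,0,0]]]'

```text
t: 15.95
position: [0.4524, 0.2362, -0.0266]
ee_rot: [0.454, 0.542, -0.454, 0.543]
contact_force: [-5.0, -3.3, 22.4]
grip_width: 0.0353
```

Emit:
jog_arm --motion '[[-0.2,[-0.004,0,0],[0,0,0]],[-1,[-0.004,0,0],[0,0,0]],[-1,[-0.004,0,0],[0,0,0]],[-1,[-0.004,0,0],[0,0,0]],[-1,[-0.004,0,0],[0,0,0]],[-1,[-0.004,0,0],[0,0,0]],[-1,[-0.004,0,0],[0,0,0]],[-1,[-0.004,0,0],[0,0,0]]]' --force 25

```text
t: 16.75
position: [0.4523, 0.2361, -0.0244]
ee_rot: [0.454, 0.542, -0.454, 0.542]
contact_force: [0.5, -0.8, 0.6]
grip_width: 0.0221
```

Emit:
jog_arm --motion '[[-1,[-0.01,0,0],[0,0,0]],[-1,[-0.03,0,0],[0,0,0]],[-1,[-0.06,0,0],[0,0,0]],[-1,[-0.1,0,0],[0,0,0]],[-1,[-0.14,0,0],[0,0,0]],[-1,[-0.15,0,0],[0,0,0]],[-1,[-0.15,0,0],[0,0,0]],[-1,[-0.15,0,0],[0,0,0]]]'

```text
t: 17.55
position: [0.4517, 0.2354, 0.1249]
ee_rot: [0.453, 0.542, -0.454, 0.542]
contact_force: [-0.0, -0.5, -0.9]
grip_width: 0.0223
```

```bash
cat >> h.py <<'E'
def jig(x,y,o=(.5817,-.0518),th=9.4):
    c,s=np.cos(np.radians(th)),np.sin(np.radians(th)); return np.array([o[0]+c*x-s*y,o[1]+s*x+c*y])
E
python3 - <<'E'
from h import *
s=get_state();print(s['t'],s['position'],np.degrees(yaw_now()),s['contact_force'],s['grip_width'],s['qpos'].round(2))
print(jig(.07,0))
# seated grasp pose says handle (0.6507,-0.0403)
o=np.array([.6507,-.0403])-(jig(.07,0)-np.array([.5817,-.0518])); print(o)
for y in(-.046,0,.046):
  p=jig(.068,y,o); print(y,p); rel([p[0],p[1],.126],-80.6)
E
```

```text
17.55 [0.45168661 0.23538909 0.12488407] 10.127736087960061 [-0.01259943 -0.4840141  -0.88260673] 0.02225509500443775 [ 0.05  0.4  -0.8   1.97  0.36  0.91 -0.76]
[ 0.65076005 -0.04036718]
[ 0.58163995 -0.05173282]
-0.046 [ 0.65623985 -0.08600897]
now [0.4517 0.2354 0.1249] yaw 10.1 shift [-0.001   0.1448  0.3524] turn [-8.927e+01 -1.000e-02  9.000e-02]
0 [ 0.64872686 -0.04062665]
now [0.4517 0.2354 0.1249] yaw 10.1 shift [-0.001   0.1454  0.3064] turn [-8.927e+01 -1.000e-02  9.000e-02]
0.046 [0.64121386 0.00475567]
now [0.4517 0.2354 0.1249] yaw 10.1 shift [-0.0011  0.146   0.2604] turn [-8.927e+01 -1.000e-02  9.000e-02]
```

Emit:
jog_arm --motion '[[-1,[0,0.01,0.03],[8,0,0]],[-1,[0,0.03,0.07],[16,0,0]],[-1,[0,0.05,0.115],[24,0,0]],[-1,[0,0.07,0.16],[32,0,0]],[-1,[0,0.09,0.205],[40,0,0]],[-1,[0,0.11,0.25],[48,0,0]],[-1,[0,0.13,0.29],[56,0,0]],[-1,[0,0.14,0.32],[64,0,0]]]'

```text
t: 18.35
position: [0.6465, -0.0577, 0.1229]
ee_rot: [-0.672, -0.217, 0.674, -0.217]
contact_force: [-0.2, 0.0, -0.9]
grip_width: 0.022
```

Run:
```python
from h import *
p=jig(.068,-.046); rel([p[0],p[1],.06],-80.6)
```

```text
now [ 0.6465 -0.0577  0.1229] yaw -54.3 shift [0.0629 0.0288 0.0084] turn [2.627e+01 2.100e-01 2.000e-02]
```

Emit:
jog_arm --motion '[[-1,[0,0.01,0.003],[8,0,0]],[-1,[0,0.02,0.006],[16,0,0]],[-1,[0,0.031,0.01],[24,0,0]],[-1,[0.02,0.031,0.01],[26.7,0,0]],[-1,[0.04,0.031,0.01],[26.7,0,0]],[-1,[0.06,0.031,0.01],[26.7,0,0]],[-1,[0.06,0.031,0.01],[26.7,0,0]],[-1,[0.06,0.031,0.01],[26.7,0,0]]]'

```text
t: 19.15
position: [0.6554, -0.085, 0.0641]
ee_rot: [-0.704, -0.058, 0.706, -0.058]
contact_force: [0.4, -0.3, 0.4]
grip_width: 0.0222
```

Run:
```python
from h import *
s=get_state();c=calibration('wrist');np.save('w8.npy',c,allow_pickle=True)
cv2.imwrite('pics/w8.png',cv2.resize(camera('wrist')[:,:,::-1],(800,600),interpolation=cv2.INTER_CUBIC)); print(s['t'],s['position'],np.degrees(yaw_now()),s['grip_width'])
```

```text
19.15 [ 0.65544821 -0.08495212  0.06414209] -80.54500128797334 0.022213157703907867
```

View pics/w8.png

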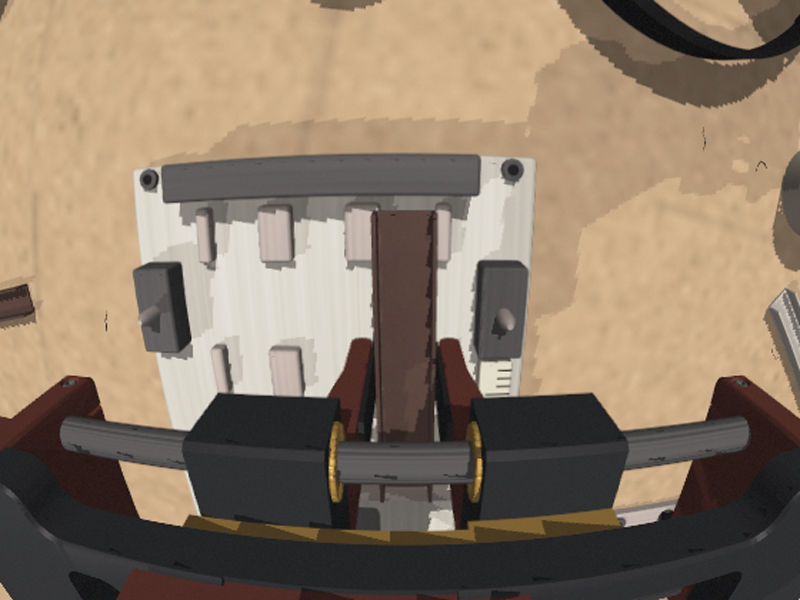

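Run:
```python
from h import *
c=np.load('w8.npy',allow_pickle=True).item()
P=lambda uv,z:p2w('wrist',uv,z,c)
def J(p,th=9.4):
    co,s=np.cos(np.radians(th)),np.sin(np.radians(th)); d=p[:2]-np.array([.5817,-.0518]); return (np.array([co*d[0]+s*d[1],-s*d[0]+co*d[1]])*1e3).round(1)
for u in(197.5,213,258,293,345,380,435,450): print(u,J(P((u,235),.022)))
print('fence',J(P((163,200),.036)),J(P((479,195),.036)))
print('hole screws',J(P((149,180),.012)),J(P((512,170),.012)))
print('offcut end',J(P((375,212),.1005)),J(P((437,212),.1005)),'tool',J(get_state()['position']))
q=P((149,180),.012)-P((512,170),.012); print(np.degrees(np.arctan2(q[1],q[0]))-90)
q=P((163,200),.036)-P((479,195),.036); print(np.degrees(np.arctan2(q[1],q[0]))-90)
```

```text
197.5 [107.7  66.8]
213 [107.4  57.5]
258 [106.6  31.8]
293 [106.2  12.8]
345 [105.8 -14.1]
380 [105.7 -31.7]
435 [105.7 -59.3]
450 [105.7 -66.8]
fence [128.8  78.8] [127.2 -78.8]
hole screws [139.3 101.2] [139.  -99.8]
offcut end [126.3 -34.5] [126.3 -54.8] tool [ 68.3 -45. ]
9.306298291127504
8.807186619731894
```

Emit:
jog_arm --motion '[[-1,[0.01,0.001,0.002],[0,0,0]],[-1,[0.025,0.001,0.002],[0,0,0]],[-1,[0.04,0.001,0.002],[0,0,0]],[-1,[0.055,0.001,0.002],[0,0,0]],[-1,[0.062,0.001,0.002],[0,0,0]],[-1,[0.068,0.001,0.002],[0,0,0]],[-1,[0.073,0.001,0.002],[0,0,0]],[-1,[0.075,0.001,0.002],[0,0,0]]]'

```text
t: 20.0
position: [0.6548, -0.0864, -0.0096]
ee_rot: [-0.705, -0.058, 0.705, -0.058]
contact_force: [0.3, 0.2, 0.1]
grip_width: 0.0223
```

Run:
```python
from h import *
camera('top'); s=get_state(); print(s['t'],s['position'],np.degrees(yaw_now()),s['contact_force'],s['grip_width'])
```

```text
20.05 [ 0.65480682 -0.08641651 -0.00956858] -80.55815644045202 [-0.59001877 -0.00868914 -1.54347154] 0.022299233399449385
```

Emit:
jog_arm --motion '[[-1,[0.002,0,0],[0,0,0]],[-1,[0.0025,0,0],[0,0,0]],[-0.3,[0.0025,0,0],[0,0,0]],[-0.3,[0.0025,0,0],[0,0,0]],[-0.3,[0.0025,0,0],[0,0,0]],[-0.3,[-0.02,0,0],[0,0,0]],[-0.3,[-0.06,0,0],[0,0,0]],[-0.3,[-0.11,0,0],[0,0,0]]]'

```text
t: 20.85
position: [0.6531, -0.0863, 0.1002]
ee_rot: [-0.703, -0.059, 0.706, -0.058]
contact_force: [1.2, -0.1, -0.6]
grip_width: 0.0311
```

Emit:
jog_arm --motion '[[-0.2,[-0.03,-0.03,0],[-8,0,0]],[-0.2,[-0.06,-0.07,0.002],[-16,0,0]],[-0.2,[-0.09,-0.11,0.004],[-24,0,0]],[-0.2,[-0.1,-0.15,0.006],[-32,0,0]],[-0.2,[-0.1,-0.18,0.008],[-40,0,0]],[-0.2,[-0.1,-0.21,0.01],[-48,0,0]],[-0.2,[-0.1,-0.23,0.012],[-56,0,0]],[-0.2,[-0.1,-0.25,0.012],[-64,0,0]]]'

```text
t: 21.65
position: [0.6014, 0.1594, 0.2011]
ee_rot: [0.565, 0.425, -0.565, 0.425]
contact_force: [-0.8, -0.0, -0.8]
grip_width: 0.0354
```

Run:
```python
from h import *
s=get_state();print(s['t']); rel([.585,.17,.2],18)
```

```text
21.65
now [0.6014 0.1594 0.2011] yaw -16.2 shift [ 0.0011 -0.0187 -0.0056] turn [-3.418e+01  1.000e-02 -2.000e-02]
```

Turn on, then look once more at offcuts b and a together.

Emit:
jog_arm --motion '[[-0.2,[0,-0.018,-0.005],[-8,0,0]],[-0.2,[0,-0.018,-0.005],[-16,0,0]],[-0.2,[0,-0.018,-0.005],[-24,0,0]],[-0.2,[0,-0.018,-0.005],[-32,0,0]],[-0.2,[0,-0.018,-0.005],[-34,0,0]],[-0.2,[0,-0.018,-0.005],[-34,0,0]],[-0.2,[0,-0.018,-0.005],[-34,0,0]],[-0.2,[0,-0.018,-0.005],[-34,0,0]]]'

```text
t: 22.45
position: [0.5862, 0.1681, 0.2009]
ee_rot: [0.419, 0.57, -0.419, 0.57]
contact_force: [0.7, 0.1, -0.4]
grip_width: 0.0349
```

Run:
```python
from h import *
s=get_state();c=calibration('wrist');np.save('w9.npy',c,allow_pickle=True)
cv2.imwrite('pics/w9.png',cv2.resize(camera('wrist')[:,:,::-1],(800,600),interpolation=cv2.INTER_CUBIC)); print(s['t'],s['position'],np.degrees(yaw_now()),s['grip_width'])
```

```text
22.45 [0.58617942 0.16807617 0.20085713] 17.399293136607405 0.03493678732294867
```

View pics/w9.png

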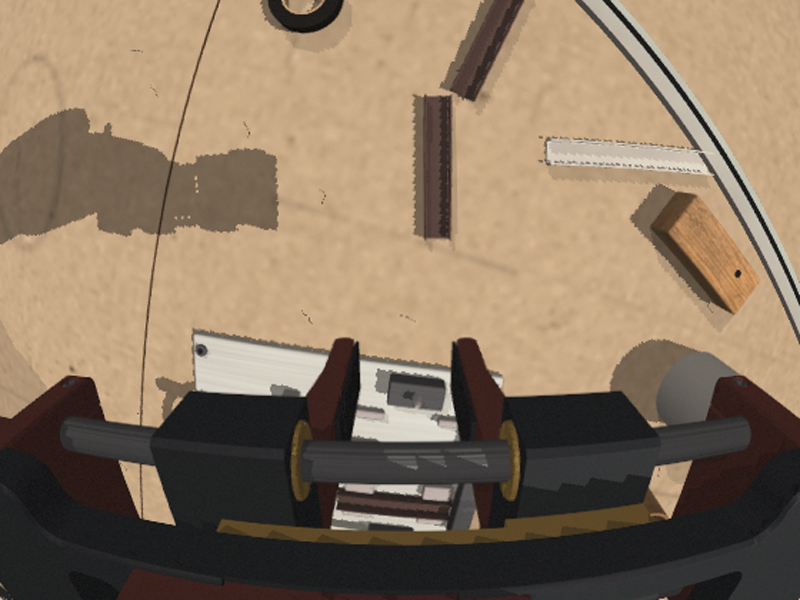

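Run:
```python
from h import *
c=np.load('w9.npy',allow_pickle=True).item()
P=lambda uv,z:p2w('wrist',uv,z,c)
q=[P((437,96),.013),P((437.5,238),.013)]; v=q[1]-q[0]; m=(q[0]+q[1])/2; a=np.degrees(np.arctan2(v[1],v[0])); print(m.round(4),np.linalg.norm(v),a)
rel([m[0],m[1],-.0235],a+90)
```

```text
[0.5894 0.244  0.013 ] 0.11596776200235355 -72.09346254035533
now [0.5862 0.1681 0.2009] yaw 17.4 shift [ 0.2243  0.0257 -0.0715] turn [-0.51  0.01 -0.01]
```

Emit:
jog_arm --motion '[[-0.2,[0.03,0.013,-0.035],[-0.5,0,0]],[-0.2,[0.07,0.0255,-0.071],[-0.5,0,0]],[-0.2,[0.11,0.0255,-0.071],[-0.5,0,0]],[-0.2,[0.15,0.0255,-0.071],[-0.5,0,0]],[-0.2,[0.185,0.0255,-0.071],[-0.5,0,0]],[-0.2,[0.205,0.0255,-0.071],[-0.5,0,0]],[-0.2,[0.216,0.0255,-0.071],[-0.5,0,0]],[-0.2,[0.222,0.0255,-0.071],[-0.5,0,0]]]'

```text
t: 23.3
position: [0.589, 0.2435, -0.022]
ee_rot: [0.416, 0.572, -0.416, 0.572]
contact_force: [0.2, 0.3, -0.2]
grip_width: 0.0348
```

Emit:
jog_arm --motion '[[-0.2,[0.001,0,0],[0,0,0]],[-0.2,[0.0015,0,0],[0,0,0]],[-1,[0.0015,0,0],[0,0,0]],[-1,[0.0015,0,0],[0,0,0]],[-1,[0.0015,0,0],[0,0,0]],[-1,[0.0015,0,0],[0,0,0]],[-1,[0.0015,0,0],[0,0,0]],[-1,[0.0015,0,0],[0,0,0]]]'

```text
t: 24.1
position: [0.5898, 0.2437, -0.0218]
ee_rot: [0.416, 0.571, -0.416, 0.572]
contact_force: [-0.9, -0.1, 5.5]
grip_width: 0.0222
```

Emit:
jog_arm --motion '[[-1,[-0.01,0,0],[0,0,0]],[-1,[-0.03,0,0],[0,0,0]],[-1,[-0.06,0,0],[0,0,0]],[-1,[-0.1,0,0],[0,0,0]],[-1,[-0.14,0,0],[0,0,0]],[-1,[-0.15,0,0],[0,0,0]],[-1,[-0.15,0,0],[0,0,0]],[-1,[-0.15,0,0],[0,0,0]]]'

```text
t: 24.9
position: [0.5885, 0.2427, 0.1261]
ee_rot: [0.415, 0.572, -0.417, 0.572]
contact_force: [0.1, 0.2, -0.7]
grip_width: 0.022
```

Run:
```python
from h import *
s=get_state();print(s['t'],s['grip_width'],s['contact_force']);p=jig(.0665,-.0003); print(p);rel([p[0],p[1],.064],-80.6)
```

```text
24.9 0.021972891847131183 [ 0.07407038  0.21909758 -0.74703345]
[ 0.64735605 -0.0412348 ]
now [0.5885 0.2427 0.1261] yaw 17.9 shift [ 0.0623 -0.0313  0.2882] turn [-8.147e+01 -4.000e-02  1.100e-01]
```

Emit:
jog_arm --motion '[[-1,[0,-0.003,0.025],[8,0,0]],[-1,[0,-0.006,0.06],[16,0,0]],[-1,[0,-0.01,0.1],[24,0,0]],[-1,[0,-0.015,0.14],[32,0,0]],[-1,[0,-0.02,0.18],[40,0,0]],[-1,[0,-0.025,0.22],[48,0,0]],[-1,[0,-0.03,0.255],[56,0,0]],[-1,[0,-0.031,0.28],[64,0,0]]]'

```text
t: 25.7
position: [0.6443, -0.0366, 0.1245]
ee_rot: [-0.655, -0.262, 0.659, -0.262]
contact_force: [0.3, 1.5, -0.8]
grip_width: 0.0222
```

Run:
```python
from h import *
camera('top');camera('top');camera('top')
p=jig(.0665,-.0003); rel([p[0],p[1],.064],-80.6)
```

```text
now [ 0.6448 -0.035   0.1249] yaw -46.2 shift [0.0609 0.0064 0.0022] turn [34.39  0.22  0.04]
```

Emit:
jog_arm --motion '[[-1,[0,0.006,0.002],[8,0,0]],[-1,[0,0.006,0.002],[16,0,0]],[-1,[0,0.006,0.002],[24,0,0]],[-1,[0.02,0.006,0.002],[32,0,0]],[-1,[0.04,0.006,0.002],[34.4,0,0]],[-1,[0.06,0.006,0.002],[34.4,0,0]],[-1,[0.06,0.006,0.002],[34.4,0,0]],[-1,[0.06,0.006,0.002],[34.4,0,0]]]'

```text
t: 26.65
position: [0.6478, -0.0365, 0.0665]
ee_rot: [-0.704, -0.06, 0.705, -0.06]
contact_force: [0.3, 0.1, -0.0]
grip_width: 0.0223
```

Run:
```python
from h import *
s=get_state();c=calibration('wrist');np.save('w10.npy',c,allow_pickle=True)
cv2.imwrite('pics/w10.png',cv2.resize(camera('wrist')[:,:,::-1],(800,600),interpolation=cv2.INTER_CUBIC)); print(s['t'],s['position'],np.degrees(yaw_now()),s['grip_width'])
p=jig(.0665,-.0003); rel([p[0],p[1],-.01],-80.6)
```

```text
26.65 [ 0.64782017 -0.03649226  0.06651956] -80.32257601236785 0.02226930074007466
now [ 0.6487 -0.0369  0.0674] yaw -80.3 shift [0.0774 0.0041 0.0021] turn [0.28 0.   0.04]
```

View pics/w10.png

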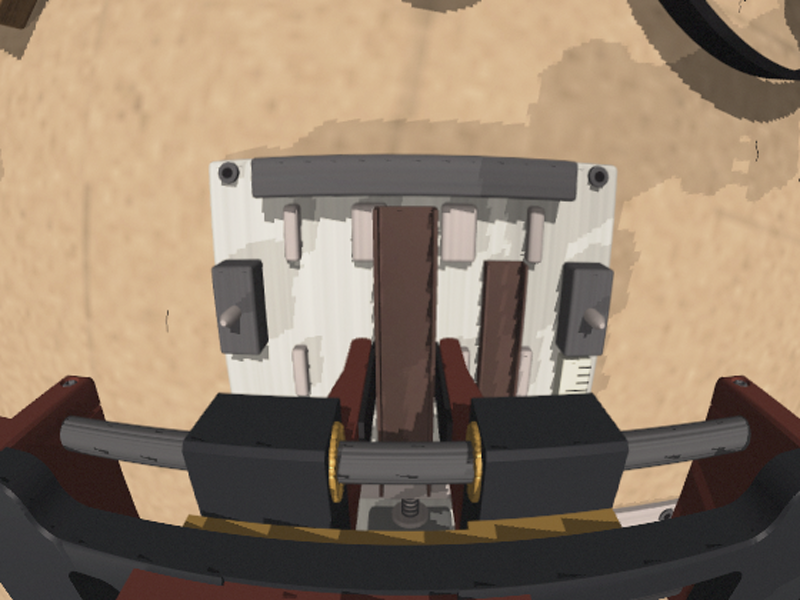

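Run:
```python
from h import *
c=np.load('w10.npy',allow_pickle=True).item()
P=lambda uv,z:p2w('wrist',uv,z,c)
def J(p,th=9.4):
    co,s=np.cos(np.radians(th)),np.sin(np.radians(th)); d=p[:2]-np.array([.5817,-.0518]); return (np.array([co*d[0]+s*d[1],-s*d[0]+co*d[1]])*1e3).round(1)
for u in(284,300,352,443,476,527,544): print(u,J(P((u,235),.022)))
print('fence',J(P((252,196),.036)),J(P((576,199),.036)))
print('held end',J(P((374,208),.102)),J(P((437,208),.102)),'tool',J(get_state()['position']))
print('lane offcut',J(P((485,262),.025)),J(P((525,262),.025)),J(P((481,394),.025)),J(P((518,394),.025)))
```

```text
284 [106.1  67.6]
300 [105.9  59. ]
352 [105.7  31.9]
443 [105.8 -14.2]
476 [106.1 -31.2]
527 [106.6 -58.1]
544 [106.9 -67.4]
fence [127.9  79.3] [127.6 -78.7]
held end [127.8  15.2] [127.9  -5.5] tool [68.5  3.8]
lane offcut [ 92.7 -35.9] [ 93.  -57.1] [ 16.7 -38.3] [ 16.1 -60. ]
```

Emit:
jog_arm --motion '[[-1,[0.005,0.0045,0.0045],[0,0,0]],[-1,[0.02,0.0045,0.0045],[0,0,0]],[-1,[0.04,0.0045,0.0045],[0,0,0]],[-1,[0.055,0.0045,0.0045],[0,0,0]],[-1,[0.062,0.0045,0.0045],[0,0,0]],[-1,[0.068,0.0045,0.0045],[0,0,0]],[-1,[0.073,0.0045,0.0045],[0,0,0]],[-1,[0.075,0.0045,0.0045],[0,0,0]]]'

```text
t: 27.5
position: [0.6451, -0.0433, -0.0079]
ee_rot: [0.705, 0.059, -0.705, 0.059]
contact_force: [-0.4, 0.2, -0.6]
grip_width: 0.0221
```

Emit:
jog_arm --motion '[[-1,[0.001,0,0],[0,0,0]],[-1,[0.002,0,0],[0,0,0]],[-1,[0.002,0,0],[0,0,0]],[-1,[0.002,0,0],[0,0,0]],[-1,[0.002,0,0],[0,0,0]],[-1,[0.002,0,0],[0,0,0]],[-1,[0.002,0,0],[0,0,0]],[-1,[0.002,0,0],[0,0,0]]]'

```text
t: 28.3
position: [0.645, -0.0434, -0.0097]
ee_rot: [-0.705, -0.059, 0.705, -0.059]
contact_force: [0.4, -0.6, -0.9]
grip_width: 0.022
```

Emit:
jog_arm --motion '[[-1,[0.001,-0.001,0],[0,0,0]],[-1,[0.002,-0.001,0],[0,0,0]],[-1,[0.002,-0.001,0],[0,0,0]],[-0.3,[0.002,-0.001,0],[0,0,0]],[-0.3,[0.002,-0.001,0],[0,0,0]],[-0.3,[0.002,-0.001,0],[0,0,0]],[-0.3,[-0.02,-0.001,0],[0,0,0]],[-0.3,[-0.05,-0.001,0],[0,0,0]]]'

```text
t: 29.1
position: [0.643, -0.0422, 0.0388]
ee_rot: [-0.703, -0.059, 0.706, -0.059]
contact_force: [0.4, -0.0, 1.1]
grip_width: 0.0308
```

Emit:
jog_arm --motion '[[-0.3,[0,0.02,0.0],[0,0,0]],[-0.2,[0,0.04,0.005],[0,0,0]],[-0.2,[0,0.0465,0.005],[0,0,0]],[-0.2,[0,0.0465,0.005],[0,0,0]],[-0.2,[0,0.0465,0.005],[0,0,0]],[-0.2,[0,0.0465,0.005],[0,0,0]],[-0.2,[0,0.0465,0.005],[0,0,0]],[-0.2,[0,0.0465,0.005],[0,0,0]]]'

```text
t: 29.9
position: [0.6477, -0.0882, 0.0402]
ee_rot: [0.705, 0.059, -0.705, 0.059]
contact_force: [-0.3, -1.3, 0.3]
grip_width: 0.0351
```

```bash
cat >> h.py <<'E'
def J(p,th=9.4):
    co,s=np.cos(np.radians(th)),np.sin(np.radians(th)); d=p[:2]-np.array([.5817,-.0518]); return (np.array([co*d[0]+s*d[1],-s*d[0]+co*d[1]])*1e3).round(1)
E
python3 - <<'E'
from h import *
s=get_state();c=calibration('wrist');np.save('w11.npy',c,allow_pickle=True)
cv2.imwrite('pics/w11.png',cv2.resize(camera('wrist')[:,:,::-1],(800,600),interpolation=cv2.INTER_CUBIC)); print(s['t'],s['position'],J(s['position']),np.degrees(yaw_now()),s['grip_width'],s['contact_force'])
E
```

```text
29.9 [ 0.64767443 -0.08818906  0.04023766] [ 59.1 -46.7] -80.41760542737626 0.03508258465063212 [-0.33224736 -1.26145025  0.31877699]
```

View pics/w11.png

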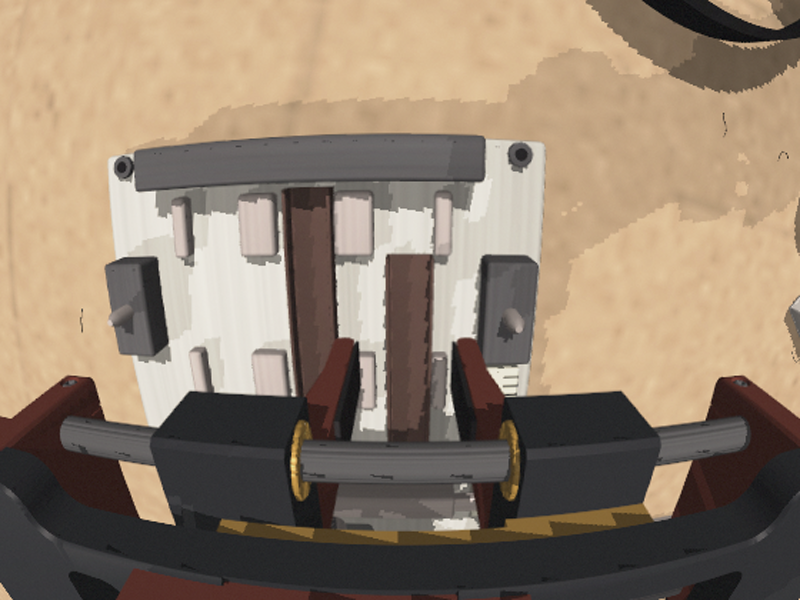

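Emit:
jog_arm --motion '[[-0.2,[0.015,0,0],[0,0,0]],[-0.2,[0.03,0,0],[0,0,0]],[-0.2,[0.042,0,0],[0,0,0]],[-0.2,[0.048,0,0],[0,0,0]],[-0.2,[0.051,0,0],[0,0,0]],[-0.2,[0.051,0,0],[0,0,0]],[-1,[0.051,0,0],[0,0,0]],[-1,[0.051,0,0],[0,0,0]]]'

```text
t: 30.75
position: [0.6481, -0.0891, -0.0101]
ee_rot: [0.705, 0.059, -0.704, 0.059]
contact_force: [0.4, 0.2, 0.6]
grip_width: 0.0226
```

Emit:
jog_arm --motion '[[-1,[0,0,0],[0,0,0]],[-1,[0,0,0],[0,0,0]],[-1,[0,0,0],[0,0,0]],[-1,[-0.001,0,0],[0,0,0]],[-1,[-0.001,-0.0005,0],[0,0,0]],[-1,[-0.001,-0.001,-0.004],[0,0,0]],[-1,[-0.001,-0.001,-0.01],[0,0,0]],[-1,[-0.001,-0.001,-0.016],[0,0,0]]]'

```text
t: 31.55
position: [0.6638, -0.0852, -0.0098]
ee_rot: [0.705, 0.059, -0.705, 0.059]
contact_force: [0.0, 0.0, 0.1]
grip_width: 0.0221
```

Emit:
jog_arm --motion '[[-1,[0,0,-0.006],[0,0,0]],[-1,[0,0,-0.008],[0,0,0]],[-1,[0,0,-0.008],[0,0,0]],[-1,[0.001,0,-0.008],[0,0,0]],[-1,[0.001,0,-0.008],[0,0,0]],[-1,[0.001,0,-0.008],[0,0,0]],[-1,[0.001,0,-0.008],[0,0,0]],[-1,[0.001,0,-0.008],[0,0,0]]]'

```text
t: 32.35
position: [0.6688, -0.0844, -0.0102]
ee_rot: [-0.703, -0.059, 0.707, -0.059]
contact_force: [-9.8, 0.5, 11.6]
grip_width: 0.0217
```

Run:
```python
from h import *
s=get_state(); print(s['t'],s['position'],J(s['position']),np.degrees(yaw_now()),s['grip_width'],s['contact_force'])
```

```text
32.35 [ 0.66881716 -0.08436601 -0.01016491] [ 80.6 -46.4] -80.48669369893585 0.021662105822720115 [-9.78412464  0.47395561 11.63971695]
```

Emit:
jog_arm --motion '[[-0.3,[0,0,0.001],[0,0,0]],[-0.3,[0,0,0.002],[0,0,0]],[-0.3,[0,0,0.002],[0,0,0]],[-0.3,[0,0,0.002],[0,0,0]],[-0.3,[-0.01,0,0.002],[0,0,0]],[-0.3,[-0.03,0,0.002],[0,0,0]],[-0.3,[-0.06,0,0.002],[0,0,0]],[-0.3,[-0.1,0,0.002],[0,0,0]]]'

```text
t: 33.15
position: [0.669, -0.0849, 0.0898]
ee_rot: [-0.704, -0.059, 0.705, -0.059]
contact_force: [0.6, -0.6, 0.5]
grip_width: 0.0308
```

Emit:
jog_arm --motion '[[-0.3,[-0.02,-0.02,0.03],[-5,0,0]],[-0.2,[-0.05,-0.07,0.03],[-10,0,0]],[-0.2,[-0.08,-0.115,0.03],[-17,0,0]],[-0.2,[-0.1,-0.16,0.03],[-25,0,0]],[-0.2,[-0.1,-0.2,0.03],[-33,0,0]],[-0.2,[-0.1,-0.23,0.03],[-41,0,0]],[-0.2,[-0.1,-0.26,0.03],[-49,0,0]],[-0.2,[-0.1,-0.29,0.03],[-57,0,0]]]'

```text
t: 33.95
position: [0.5924, 0.1979, 0.1908]
ee_rot: [0.591, 0.389, -0.589, 0.39]
contact_force: [0.2, -0.8, -0.0]
grip_width: 0.035
```

Run:
```python
from h import *
s=get_state();print(s['t']); rel([.60,.28,.2],-7)
```

```text
33.95
now [0.5924 0.1979 0.1908] yaw -23.2 shift [-0.0091 -0.0253 -0.0785] turn [-16.15  -0.08  -0.18]
```

Emit:
jog_arm --motion '[[-0.2,[0,-0.01,-0.02],[-8,0,0]],[-0.2,[0,-0.02,-0.05],[-16,0,0]],[-0.2,[0,-0.025,-0.078],[-16,0,0]],[-0.2,[0,-0.025,-0.078],[-16,0,0]],[-0.2,[0,-0.025,-0.078],[-16,0,0]],[-0.2,[0,-0.025,-0.078],[-16,0,0]],[-0.2,[0,-0.025,-0.078],[-16,0,0]],[-0.2,[0,-0.025,-0.078],[-16,0,0]]]'

```text
t: 34.75
position: [0.6, 0.2768, 0.1895]
ee_rot: [0.532, 0.466, -0.532, 0.466]
contact_force: [-0.6, -0.2, 0.5]
grip_width: 0.0352
```

Run:
```python
from h import *
s=get_state();c=calibration('wrist');np.save('w12.npy',c,allow_pickle=True)
w=camera('wrist')[:240,100:460]  # 360x240 -> x1.25 
t=camera('top')[110:270,280:430]
o=np.zeros((600,800,3),np.uint8); o[:300,:450]=cv2.resize(w,(450,300)); o[:373,450:800]=cv2.resize(t,(350,373),interpolation=cv2.INTER_CUBIC)
cv2.imwrite('pics/c12.png',o[:380,:,::-1]); print(s['t'],s['position'],np.degrees(yaw_now()))
```

```text
34.75 [0.60000928 0.27684876 0.18947083] -7.519513865711322
```

View pics/c12.png

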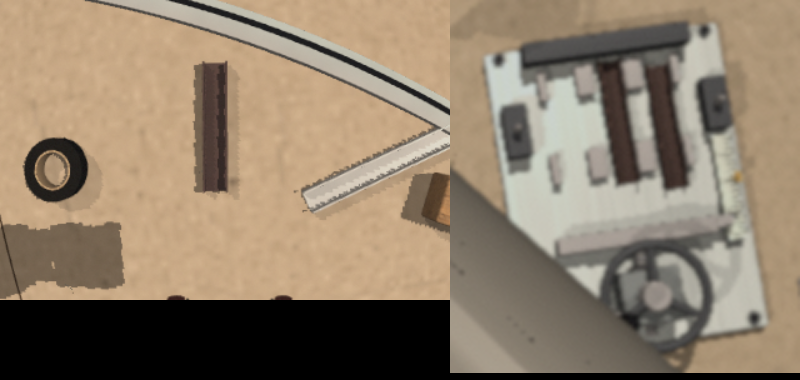

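Run:
```python
from h import *
c=np.load('w12.npy',allow_pickle=True).item()
P=lambda uv,z:p2w('wrist',uv,z,c,s=1)
q=[P((272,50.4),.013),P((272.4,152.8),.013)]; v=q[1]-q[0]; m=(q[0]+q[1])/2; a=np.degrees(np.arctan2(v[1],v[0])); print(m.round(4),np.linalg.norm(v),a)
rel([m[0],m[1],-.021],a+90)
```

```text
[0.5988 0.3667 0.013 ] 0.11586349692694418 -97.56524549348815
now [0.5998 0.2773 0.1894] yaw -7.5 shift [ 0.2104 -0.0127 -0.0885] turn [ 0.05  0.02 -0.02]
```

Emit:
jog_arm --motion '[[-0.2,[0.03,-0.006,-0.04],[0,0,0]],[-0.2,[0.07,-0.0127,-0.085],[0,0,0]],[-0.2,[0.11,-0.0127,-0.0885],[0,0,0]],[-0.2,[0.15,-0.0127,-0.0885],[0,0,0]],[-0.2,[0.18,-0.0127,-0.0885],[0,0,0]],[-0.2,[0.198,-0.0127,-0.0885],[0,0,0]],[-0.2,[0.206,-0.0127,-0.0885],[0,0,0]],[-0.2,[0.208,-0.0127,-0.0885],[0,0,0]]]'

```text
t: 35.65
position: [0.5988, 0.3675, -0.0187]
ee_rot: [0.532, 0.466, -0.532, 0.466]
contact_force: [1.1, -0.1, -0.1]
grip_width: 0.0353
```

Emit:
jog_arm --motion '[[-0.2,[0.001,0,0],[0,0,0]],[-0.2,[0.001,0,0],[0,0,0]],[-1,[0.001,0,0],[0,0,0]],[-1,[0.001,0,0],[0,0,0]],[-1,[0.001,0,0],[0,0,0]],[-1,[0.001,0,0],[0,0,0]],[-1,[0.001,0,0],[0,0,0]],[-1,[0.001,0,0],[0,0,0]]]'

```text
t: 36.45
position: [0.599, 0.3678, -0.0188]
ee_rot: [0.532, 0.466, -0.531, 0.466]
contact_force: [-0.8, -1.2, 6.3]
grip_width: 0.0221
```

Emit:
jog_arm --motion '[[-1,[-0.01,0,0],[0,0,0]],[-1,[-0.03,0,0],[0,0,0]],[-1,[-0.06,0,0],[0,0,0]],[-1,[-0.1,0,0],[0,0,0]],[-1,[-0.14,0,0],[0,0,0]],[-1,[-0.15,0,0],[0,0,0]],[-1,[-0.15,0,0],[0,0,0]],[-1,[-0.15,0,0],[0,0,0]]]'

```text
t: 37.25
position: [0.5981, 0.3669, 0.1297]
ee_rot: [-0.531, -0.466, 0.532, -0.467]
contact_force: [0.2, 0.4, -0.8]
grip_width: 0.022
```

Run:
```python
from h import *
s=get_state();print(s['t'],s['grip_width'],s['contact_force']);p=jig(.063,.045); print(p);rel([p[0],p[1],.064],-80.6)
```

```text
37.25 0.021998119841434426 [ 0.16882474  0.40439274 -0.83423282]
[0.63650438 0.00288528]
now [0.5981 0.3669 0.1297] yaw -7.5 shift [0.066  0.0854 0.3559] turn [ 7.314e+01  7.000e-02 -1.000e-02]
```

Emit:
jog_arm --motion '[[-1,[0,0.008,0.035],[8,0,0]],[-1,[0,0.018,0.08],[16,0,0]],[-1,[0,0.028,0.125],[24,0,0]],[-1,[0,0.04,0.17],[32,0,0]],[-1,[0,0.05,0.215],[40,0,0]],[-1,[0,0.06,0.26],[48,0,0]],[-1,[0,0.07,0.3],[56,0,0]],[-1,[0,0.08,0.335],[64,0,0]]]'

```text
t: 38.05
position: [0.6327, 0.0216, 0.1281]
ee_rot: [-0.697, -0.111, 0.7, -0.111]
contact_force: [0.5, 0.6, -1.1]
grip_width: 0.0223
```

Emit:
jog_arm --motion '[[-1,[0,0.015,0.015],[8.6,0,0]],[-1,[0,0.015,0.015],[9.1,0,0]],[-1,[0.02,0.015,0.015],[9.1,0,0]],[-1,[0.04,0.015,0.015],[9.1,0,0]],[-1,[0.055,0.015,0.015],[9.1,0,0]],[-1,[0.06,0.015,0.015],[9.1,0,0]],[-1,[0.06,0.015,0.015],[9.1,0,0]],[-1,[0.06,0.015,0.015],[9.1,0,0]]]'

```text
t: 38.85
position: [0.6253, 0.0064, 0.0707]
ee_rot: [0.705, 0.059, -0.704, 0.058]
contact_force: [0.5, -0.4, 0.7]
grip_width: 0.0222
```

Run:
```python
from h import *
for i in range(4):camera('top')
s=get_state();c=calibration('wrist');np.save('w13.npy',c,allow_pickle=True)
im=camera('wrist')
cv2.imwrite('pics/w13.png',cv2.resize(im[80:320,80:400,::-1],(800,600),interpolation=cv2.INTER_CUBIC)); print(s['t'],s['position'],J(s['position']),np.degrees(yaw_now()),s['grip_width'])
p=jig(.063,.045); rel([p[0],p[1],-.01],-80.6)
```

```text
39.05 [0.62546224 0.00602525 0.07108952] [52.6 49.9] -80.55994051906174 0.022445591776196667
now [0.6254 0.006  0.071 ] yaw -80.6 shift [ 0.081   0.0049 -0.0104] turn [ 0.04 -0.07 -0.01]
```

View pics/w13.png

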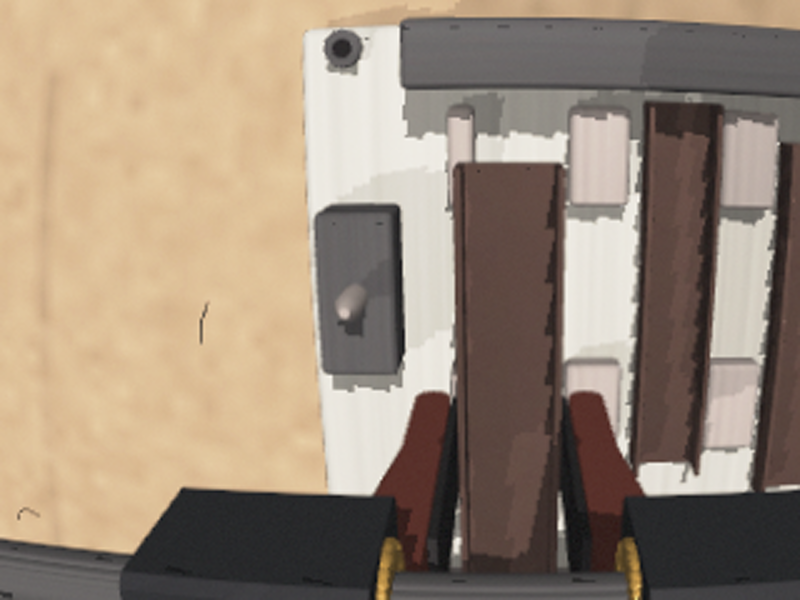

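Run:
```python
from h import *
c=np.load('w13.npy',allow_pickle=True).item()
P=lambda u,v,z:J(p2w('wrist',(80+u/2.5,80+v/2.5),z,c,s=1))
print('held',P(457,165,.1055),P(562,165,.1055)); print('lane',P(474,150,.022),P(570,150,.022),P(629,150,.022),P(722,150,.022)); print('fence',P(402,86,.036),P(790,95,.036))
print('near ribs',P(566,410,.022)); print('other ends',P(685,102,.025),P(665,465,.025))
```

```text
held [112.3  60.2] [112.3  40.3]
lane [108.1  60.4] [108.2  32.5] [108.4  15.1] [109.1 -13.1]
fence [127.2  79.4] [126.8 -29.1]
near ribs [26.7 32.2]
other ends [123.1  -0.7] [ 7.9 -0.5]
```

Emit:
jog_arm --motion '[[-1,[0.005,0.004,-0.0105],[0,0,0]],[-1,[0.025,0.004,-0.0105],[0,0,0]],[-1,[0.045,0.004,-0.0105],[0,0,0]],[-1,[0.06,0.004,-0.0105],[0,0,0]],[-1,[0.067,0.004,-0.0105],[0,0,0]],[-1,[0.073,0.004,-0.0105],[0,0,0]],[-1,[0.077,0.004,-0.0105],[0,0,0]],[-1,[0.079,0.004,-0.0105],[0,0,0]]]'

```text
t: 39.9
position: [0.6364, 0.0038, -0.0071]
ee_rot: [0.705, 0.058, -0.705, 0.058]
contact_force: [-7.9, -0.1, 24.7]
grip_width: 0.0222
```

Emit:
jog_arm --motion '[[-1,[0.001,0,0],[0,0,0]],[-1,[0.002,0,0],[0,0,0]],[-1,[0.002,0,0],[0,0,0]],[-1,[0.002,0,0],[0,0,0]],[-1,[0.002,0,0],[0,0,0]],[-1,[0.002,0,0],[0,0,0]],[-1,[0.002,0,0],[0,0,0]],[-1,[0.002,0,0],[0,0,0]]]'

```text
t: 40.7
position: [0.6364, 0.0038, -0.0071]
ee_rot: [0.705, 0.058, -0.704, 0.058]
contact_force: [-10.1, -1.7, 23.2]
grip_width: 0.0221
```

Run:
```python
from h import *
s=get_state(); print(s['t'],s['position'],J(s['position']),np.degrees(yaw_now()),s['grip_width'],s['contact_force'])
```

```text
40.7 [ 0.63638897  0.00381502 -0.00714181] [63.  45.9] -80.5686629981821 0.02207192815131873 [-10.11878227  -1.69512934  23.15854533]
```

Emit:
jog_arm --motion '[[-1,[-0.002,0,0],[0,0,0]],[-0.3,[-0.002,0,0],[0,0,0]],[-0.3,[-0.002,0,0],[0,0,0]],[-0.3,[-0.002,0,0],[0,0,0]],[-0.3,[-0.02,0,0],[0,0,0]],[-0.3,[-0.06,0,0],[0,0,0]],[-0.3,[-0.1,0,0],[0,0,0]],[-0.2,[-0.15,0,0],[0,0,0]]]'

```text
t: 41.5
position: [0.6346, 0.0036, 0.1391]
ee_rot: [-0.704, -0.058, 0.706, -0.058]
contact_force: [0.8, -0.8, -0.2]
grip_width: 0.0343
```

Run:
```python
from h import *
print(jig(-.1,0))
for uv in((508,355),(510,356.3)): 
  p=p2w('top',uv,.113); print(p,J(p))
p=p2w('scene',(387,376),.115); print(p,J(p))
p=jig(-.1,0); rel([p[0]+.02,p[1],.22],-80.6)
```

```text
[ 0.48304278 -0.0681326 ]
[ 0.45717849 -0.03497261  0.113     ] [-120.1   36.9]
[ 0.45545617 -0.03771397  0.113     ] [-122.2   34.5]
[ 0.45502598 -0.04135711  0.115     ] [-123.3   31. ]
now [0.6346 0.0036 0.1391] yaw -80.6 shift [-0.0805  0.0491  0.1418] turn [0.05 0.19 0.03]
```

Emit:
jog_arm --motion '[[-0.2,[-0.01,0.03,0.02],[0,0,0]],[-0.2,[-0.01,0.065,0.045],[0,0,0]],[-0.2,[-0.01,0.1,0.075],[0,0,0]],[-0.2,[-0.01,0.131,0.11],[0,0,0]],[-0.2,[0.01,0.131,0.148],[0,0,0]],[-0.2,[0.03,0.131,0.148],[0,0,0]],[-0.2,[0.03,0.131,0.148],[0,0,0]],[-0.2,[0.03,0.131,0.148],[0,0,0]]]'

```text
t: 42.3
position: [0.5121, -0.1493, 0.1095]
ee_rot: [0.705, 0.059, -0.705, 0.058]
contact_force: [0.4, 0.2, -0.3]
grip_width: 0.035
```

Run:
```python
from h import *
camera('top');camera('top')
s=get_state();c=calibration('wrist');np.save('w14.npy',c,allow_pickle=True)
im=camera('wrist'); np.save('im14.npy',im)
pts=[w2p('wrist',[*jig(x/1e3,-.1),.028],c,s=1).round(1) for x in (10,-60)]; print(pts, s['position'])
u=np.array(pts).mean(0).astype(int); x0=max(0,u[0]-100);y0=max(0,u[1]-75);print(x0,y0)
cv2.imwrite('pics/w14.png',cv2.resize(im[y0:y0+150,x0:x0+200,::-1],(800,600),interpolation=cv2.INTER_CUBIC))
```

```text
[array([302.6,  91. ]), array([301.9, 174.4])] [ 0.51308484 -0.14920617  0.11024663]
202 57
```

View pics/w14.png

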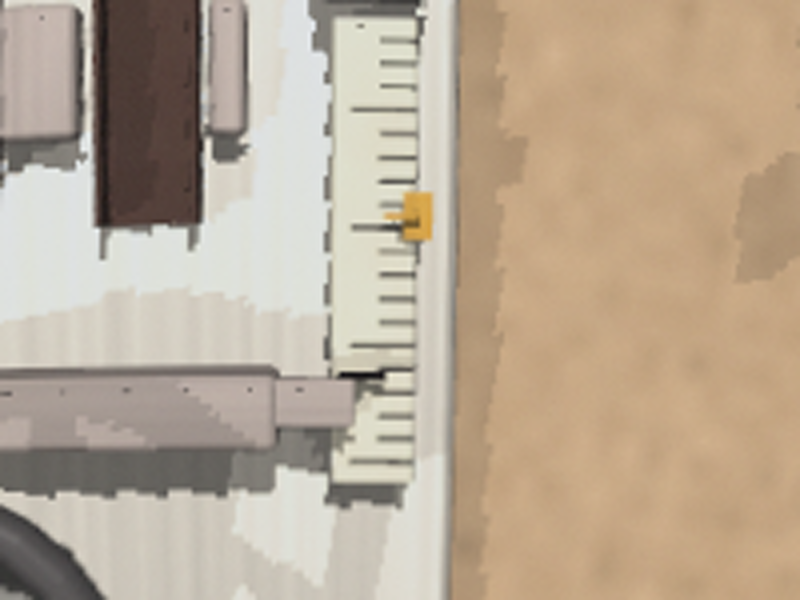

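Run:
```python
from h import *
c=np.load('w14.npy',allow_pickle=True).item()
P=lambda u,v,z:J(p2w('wrist',(202+u/4-.375,57+v/4-.375),z,c,s=1))
print('mark',P(390,216,.028),'ptr',P(380,375,.028)); 
for v in(108.5,227,345,462): print('tick',P(365,v,.026))
print('offcut end',P(150,227,.025),'stop face',P(100,369,.0345))
im=np.load('im14.npy').astype(int)[57:207,202:402]
# subpixel rows
y=(im[...,0]-im[...,2]); m=y[40:70,95:101]; w=np.clip(m-45,0,None); print('brass row',(w.sum(1)*np.arange(40,70)).sum()/w.sum(), w.sum(1))
g=im.sum(2)[86:102,87:95]; w=np.clip(200-g,0,None); print('black',(w.sum(1)*np.arange(86,102)).sum()/w.sum(),w.sum(1))
rel([.4557,-.038,.15],-80.6)
```

```text
mark [ -6.4 -97.2] ptr [-39.6 -95.4]
tick [ 16.2 -92.1]
tick [ -8.7 -92.2]
tick [-33.5 -92.3]
tick [-58.5 -92.4]
offcut end [ -8.3 -47.4] stop face [-37.2 -37.8]
brass row 53.642990654205605 [  0   0   0   0   0   0   0   0   0   0   0   0   1 224 303   0   0   0
   0   7   0   0   0   0   0   0   0   0   0   0]
black 93.28964401294499 [  0   0   0   0   0   0   0 878 358   0   0   0   0   0   0   0]
now [ 0.513  -0.1492  0.1102] yaw -80.5 shift [-0.0399 -0.1192  0.0381] turn [ 0.11 -0.12 -0.02]
```

Emit:
jog_arm --motion '[[0.3,[-0.02,0,0],[0,0,0]],[0.3,[-0.05,-0.02,0.005],[0,0,0]],[0.3,[-0.05,-0.06,0.02],[0,0,0]],[0.3,[-0.05,-0.1,0.035],[0,0,0]],[0.3,[-0.05,-0.119,0.038],[0,0,0]],[0.3,[-0.05,-0.119,0.038],[0,0,0]],[0.3,[-0.05,-0.119,0.038],[0,0,0]],[0.3,[-0.05,-0.119,0.038],[0,0,0]]]'

```text
t: 43.25
position: [0.4553, -0.0395, 0.1596]
ee_rot: [0.705, 0.058, -0.704, 0.058]
contact_force: [-0.5, -0.2, -0.7]
grip_width: 0.057
```

Run:
```python
from h import *
camera('top');camera('top');
s=get_state(); print(s['t'],s['position'],J(s['position']))
im=camera('wrist'); c=calibration('wrist')
# expected grip pixel and dark blob near
for z in(.115,.08): print(w2p('wrist',[.4557,-.038,z],c,s=1))
cv2.imwrite('pics/w15.png',cv2.resize(im[150:330,180:420,::-1],(800,600),interpolation=cv2.INTER_CUBIC))
rel([.4557,-.0385,.057],-80.6)
```

```text
43.35 [ 0.45490666 -0.03958765  0.15926812] [-123.1   32.8]
[282.39184917 213.26914067]
[282.51492792 200.72491963]
now [ 0.4548 -0.0395  0.1592] yaw -80.7 shift [ 0.1022 -0.0008 -0.0011] turn [-0.06 -0.    0.  ]
```

View pics/w15.png

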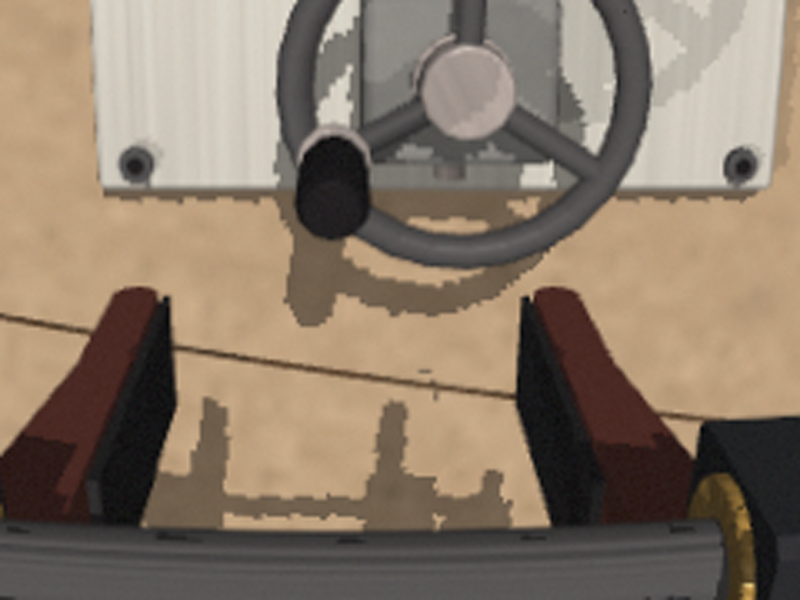

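Run:
```python
from h import *
p=p2w('wrist',(279.7,211.3),.115,s=1);h=p2w('wrist',(320.1,177.6),.072,s=1); b=p2w('wrist',(180+333/3.333,150+158/3.333),.073,s=1)
print(p,J(p),h,J(h),'base',J(b)); d=J(p)-J(h); print(np.hypot(*d),np.degrees(np.arctan2(d[1],d[0])))
rel([p[0],p[1],.057],-80.6)
```

```text
[ 0.45690327 -0.03576455  0.115     ] [-120.5   36.2] [ 0.47927183 -0.06712796  0.072     ] [-103.6    1.6] base [-121.    36.5]
38.50675265456697 116.0327015299547
now [ 0.4548 -0.0395  0.1592] yaw -80.7 shift [ 0.1022 -0.0033 -0.0027] turn [-0.06 -0.    0.  ]
```

Emit:
jog_arm --motion '[[0.3,[0.025,-0.003,-0.003],[0,0,0]],[0.3,[0.055,-0.003,-0.003],[0,0,0]],[0.3,[0.08,-0.003,-0.003],[0,0,0]],[0.3,[0.095,-0.003,-0.003],[0,0,0]],[0.3,[0.102,-0.003,-0.003],[0,0,0]],[0.3,[0.102,-0.003,-0.003],[0,0,0]],[-1,[0.102,-0.003,-0.003],[0,0,0]],[-1,[0.102,-0.003,-0.003],[0,0,0]]]' --force 15

```text
t: 44.2
position: [0.4577, -0.0353, 0.0581]
ee_rot: [0.705, 0.058, -0.704, 0.058]
contact_force: [-0.5, 0.8, 0.3]
grip_width: 0.0446
```

Emit:
jog_arm --motion '[[-1,[0,0,0],[0,0,0]],[-1,[0,0,0],[0,0,0]],[-1,[0,0,0],[0,0,0]],[-1,[0,0,0],[0,0,0]],[-1,[0,0,0],[0,0,0]],[-1,[0,0,0],[0,0,0]],[-1,[0,0,0],[0,0,0]],[-1,[0,0,0],[0,0,0]]]'

```text
t: 45.0
position: [0.4572, -0.0354, 0.0575]
ee_rot: [0.705, 0.058, -0.704, 0.058]
contact_force: [0.3, -2.2, 3.6]
grip_width: 0.0181
```

Run:
```python
from h import *
s=get_state(); p=J(s['position']);print(s['t'],s['position'],p,s['grip_width'],s['contact_force'],np.degrees(yaw_now()))
f0=np.degrees(np.arctan2(p[1]-.5,p[0]+102)); r=np.hypot(p[1]-.5,p[0]+102); print('r,phi',r,f0)
f0=np.radians(117)
def rows(a0,step=20,n=8):
  for k in range(1,n+1):
    a=a0-np.radians(step*k); print(f'[-1,[0,{-.04*(np.sin(a)-np.sin(a0)):.4f},{-.04*(np.cos(a)-np.cos(a0)):.4f}],[0,0,0]]',end=', ')
  print()
for i in range(8): rows(f0-np.radians(160*i))
```

```text
45.0 [ 0.45722161 -0.03537284  0.05747941] [-120.1   36.5] 0.018131018404586162 [ 0.30722935 -2.23488594  3.62899169] -80.57206870201371
r,phi 40.29404422492237 116.69223360861753
[-1,[0,-0.0041,-0.0133],[0,0,0]], [-1,[0,-0.0033,-0.0272],[0,0,0]], [-1,[0,0.0021,-0.0399],[0,0,0]], [-1,[0,0.0116,-0.0501],[0,0,0]], [-1,[0,0.0239,-0.0564],[0,0,0]], [-1,[0,0.0377,-0.0581],[0,0,0]], [-1,[0,0.0513,-0.0550],[0,0,0]], [-1,[0,0.0629,-0.0474],[0,0,0]], 
[-1,[0,0.0084,0.0111],[0,0,0]], [-1,[0,0.0124,0.0244],[0,0,0]], [-1,[0,0.0117,0.0383],[0,0,0]], [-1,[0,0.0063,0.0510],[0,0,0]], [-1,[0,-0.0032,0.0612],[0,0,0]], [-1,[0,-0.0156,0.0675],[0,0,0]], [-1,[0,-0.0294,0.0692],[0,0,0]], [-1,[0,-0.0429,0.0661],[0,0,0]], 
[-1,[0,-0.0117,-0.0076],[0,0,0]], [-1,[0,-0.0200,-0.0187],[0,0,0]], [-1,[0,-0.0241,-0.0319],[0,0,0]], [-1,[0,-0.0233,-0.0458],[0,0,0]], [-1,[0,-0.0179,-0.0586],[0,0,0]], [-1,[0,-0.0084,-0.0688],[0,0,0]], [-1,[0,0.0039,-0.0751],[0,0,0]], [-1,[0,0.0177,-0.0768],[0,0,0]], 
[-1,[0,0.0135,0.0031],[0,0,0]], [-1,[0,0.0252,0.0107],[0,0,0]], [-1,[0,0.0335,0.0218],[0,0,0]], [-1,[0,0.0376,0.0351],[0,
[... 498 characters left out ...]
0,0,0]], [-1,[0,0.0514,0.0027],[0,0,0]], [-1,[0,0.0597,0.0138],[0,0,0]], [-1,[0,0.0638,0.0271],[0,0,0]], [-1,[0,0.0630,0.0409],[0,0,0]], [-1,[0,0.0576,0.0537],[0,0,0]], 
[-1,[0,-0.0095,0.0102],[0,0,0]], [-1,[0,-0.0219,0.0165],[0,0,0]], [-1,[0,-0.0356,0.0182],[0,0,0]], [-1,[0,-0.0492,0.0150],[0,0,0]], [-1,[0,-0.0608,0.0075],[0,0,0]], [-1,[0,-0.0692,-0.0036],[0,0,0]], [-1,[0,-0.0732,-0.0169],[0,0,0]], [-1,[0,-0.0725,-0.0308],[0,0,0]], 
[-1,[0,0.0054,-0.0128],[0,0,0]], [-1,[0,0.0149,-0.0229],[0,0,0]], [-1,[0,0.0273,-0.0293],[0,0,0]], [-1,[0,0.0411,-0.0309],[0,0,0]], [-1,[0,0.0546,-0.0278],[0,0,0]], [-1,[0,0.0663,-0.0203],[0,0,0]], [-1,[0,0.0746,-0.0092],[0,0,0]], [-1,[0,0.0787,0.0041],[0,0,0]],
```

Emit:
jog_arm --motion '[[-1,[0,-0.004,-0.013],[0,0,0]],[-1,[0,-0.003,-0.027],[0,0,0]],[-1,[0,0.002,-0.04],[0,0,0]],[-1,[0,0.012,-0.05],[0,0,0]],[-1,[0,0.024,-0.056],[0,0,0]],[-1,[0,0.038,-0.058],[0,0,0]],[-1,[0,0.051,-0.055],[0,0,0]],[-1,[0,0.063,-0.047],[0,0,0]]]' --force 20

```text
t: 45.8
position: [0.5145, -0.089, 0.0575]
ee_rot: [0.705, 0.059, -0.704, 0.058]
contact_force: [-1.8, 1.6, 5.8]
grip_width: 0.0176
```

Run:
```python
from h import *
s=get_state(); print(s['t'],J(s['position']),s['position'],s['grip_width'],s['contact_force'],s['torque'])
```

```text
45.8 [-72.4 -25.7] [ 0.51452189 -0.08900662  0.05749176] 0.01755684769397618 [-1.79615805  1.57271677  5.8470215 ] [0.4921698  0.33780647 0.00255966]
```

Emit:
jog_arm --motion '[[-1,[0,0.008,0.011],[0,0,0]],[-1,[0,0.012,0.024],[0,0,0]],[-1,[0,0.012,0.038],[0,0,0]],[-1,[0,0.006,0.051],[0,0,0]],[-1,[0,-0.003,0.061],[0,0,0]],[-1,[0,-0.016,0.067],[0,0,0]],[-1,[0,-0.029,0.069],[0,0,0]],[-1,[0,-0.043,0.066],[0,0,0]]]'

```text
t: 46.6
position: [0.4415, -0.0574, 0.0576]
ee_rot: [0.705, 0.058, -0.704, 0.058]
contact_force: [9.1, -3.6, -3.0]
grip_width: 0.0177
```

Emit:
jog_arm --motion '[[-1,[0,-0.012,-0.008],[0,0,0]],[-1,[0,-0.02,-0.019],[0,0,0]],[-1,[0,-0.024,-0.032],[0,0,0]],[-1,[0,-0.023,-0.046],[0,0,0]],[-1,[0,-0.018,-0.059],[0,0,0]],[-1,[0,-0.008,-0.069],[0,0,0]],[-1,[0,0.004,-0.075],[0,0,0]],[-1,[0,0.018,-0.077],[0,0,0]]]'

```text
t: 47.4
position: [0.52, -0.062, 0.0574]
ee_rot: [-0.704, -0.059, 0.705, -0.059]
contact_force: [-3.7, -0.1, 11.1]
grip_width: 0.0175
```

Emit:
jog_arm --motion '[[-1,[0,0.013,0.003],[0,0,0]],[-1,[0,0.025,0.011],[0,0,0]],[-1,[0,0.033,0.022],[0,0,0]],[-1,[0,0.038,0.035],[0,0,0]],[-1,[0,0.037,0.049],[0,0,0]],[-1,[0,0.031,0.062],[0,0,0]],[-1,[0,0.022,0.072],[0,0,0]],[-1,[0,0.01,0.078],[0,0,0]]]'

```text
t: 48.2
position: [0.444, -0.0853, 0.0575]
ee_rot: [0.705, 0.058, -0.705, 0.058]
contact_force: [5.6, 1.4, 2.7]
grip_width: 0.0176
```

Run:
```python
from h import *
s=get_state(); print(s['t'],J(s['position']),s['position'],s['grip_width'],s['contact_force'],s['torque'])
```

```text
48.2 [-141.3  -10.6] [ 0.44403385 -0.08533653  0.05750448] 0.01755551411108049 [5.5744165  1.43217392 2.65889076] [ 0.38455911 -1.33488026  0.01342801]
```

Emit:
jog_arm --motion '[[-1,[0,-0.014,0.002],[0,0,0]],[-1,[0,-0.027,-0.001],[0,0,0]],[-1,[0,-0.039,-0.009],[0,0,0]],[-1,[0,-0.047,-0.02],[0,0,0]],[-1,[0,-0.051,-0.033],[0,0,0]],[-1,[0,-0.051,-0.047],[0,0,0]],[-1,[0,-0.045,-0.06],[0,0,0]],[-1,[0,-0.036,-0.07],[0,0,0]]]'

```text
t: 49.0
position: [0.5072, -0.0384, 0.0574]
ee_rot: [-0.704, -0.059, 0.706, -0.059]
contact_force: [-2.9, -2.9, 11.8]
grip_width: 0.0175
```

Emit:
jog_arm --motion '[[-1,[0,0.012,-0.006],[0,0,0]],[-1,[0,0.026,-0.008],[0,0,0]],[-1,[0,0.04,-0.005],[0,0,0]],[-1,[0,0.051,0.003],[0,0,0]],[-1,[0,0.06,0.014],[0,0,0]],[-1,[0,0.064,0.027],[0,0,0]],[-1,[0,0.063,0.041],[0,0,0]],[-1,[0,0.058,0.054],[0,0,0]]]'

```text
t: 49.8
position: [0.4635, -0.1046, 0.0574]
ee_rot: [0.705, 0.058, -0.705, 0.058]
contact_force: [2.4, 7.0, 6.1]
grip_width: 0.0174
```

Emit:
jog_arm --motion '[[-1,[0,-0.009,0.01],[0,0,0]],[-1,[0,-0.022,0.016],[0,0,0]],[-1,[0,-0.036,0.018],[0,0,0]],[-1,[0,-0.049,0.015],[0,0,0]],[-1,[0,-0.061,0.007],[0,0,0]],[-1,[0,-0.069,-0.004],[0,0,0]],[-1,[0,-0.073,-0.017],[0,0,0]],[-1,[0,-0.072,-0.031],[0,0,0]]]'

```text
t: 50.6
position: [0.4823, -0.028, 0.0574]
ee_rot: [-0.704, -0.059, 0.705, -0.059]
contact_force: [-1.2, -4.4, 10.6]
grip_width: 0.0174
```

Emit:
jog_arm --motion '[[-1,[0,0.005,-0.013],[0,0,0]],[-1,[0,0.015,-0.023],[0,0,0]],[-1,[0,0.025,-0.028],[0,0,0]],[-1,[0,0.034,-0.03],[0,0,0]],[-1,[0,0.034,-0.03],[0,0,0]],[-1,[0,0.034,-0.03],[0,0,0]],[-1,[0,0.034,-0.03],[0,0,0]],[-1,[0,0.034,-0.03],[0,0,0]]]'

```text
t: 51.4
position: [0.5187, -0.0568, 0.0575]
ee_rot: [0.705, 0.058, -0.704, 0.058]
contact_force: [2.6, 0.2, 5.4]
grip_width: 0.0175
```

Run:
```python
from h import *
s=get_state(); p=J(s['position']);print(s['t'],p,np.degrees(np.arctan2(p[1]-.5,p[0]+102)),s['grip_width'],s['contact_force'],s['torque'])
c=calibration('wrist'); print(w2p('wrist',[*jig(-.006,-.097),.028],c,s=1))
im=camera('wrist'); cv2.imwrite('pics/w16.png',cv2.resize(im[40:220,250:490,::-1],(800,600),interpolation=cv2.INTER_CUBIC));np.save('w16.npy',c,allow_pickle=True);np.save('im16.npy',im)
```

```text
51.4 [-63.    5.4] 7.161176507883195 0.017510973130216573 [2.58548845 0.19862333 5.40359077] [ 0.02033613 -0.70457666  0.01270916]
[427.54314178 144.25722609]
```

Run:
```python
from h import *
im=np.load('im16.npy'); cv2.imwrite('pics/w16b.png',cv2.resize(im[109:179,380:480,::-1],(800,560),interpolation=cv2.INTER_CUBIC))
```

```text
(no output)
```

View pics/w16b.png

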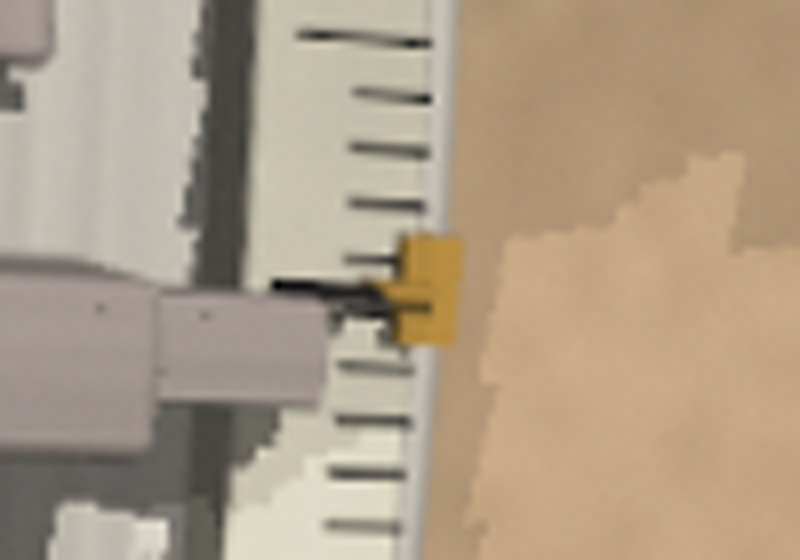

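Emit:
jog_arm --motion '[[-1,[0,0.003,0],[0,0,0]],[-1,[0,0.006,0],[0,0,0]],[-1,[0,0.008,0],[0,0,0]],[-1,[0,0.008,0],[0,0,0]],[-1,[0,0.008,0],[0,0,0]],[-1,[0,0.008,0],[0,0,0]],[-1,[0,0.008,0],[0,0,0]],[-1,[0,0.008,0],[0,0,0]]]'

```text
t: 52.25
position: [0.5202, -0.0654, 0.0575]
ee_rot: [0.705, 0.058, -0.704, 0.058]
contact_force: [3.3, 0.3, 5.3]
grip_width: 0.0176
```

Emit:
jog_arm --motion '[[0,[0,0,0],[0,0,0]],[0,[0,0,0],[0,0,0]],[0,[0,0,0],[0,0,0]],[0,[-0.01,0,0],[0,0,0]],[0,[-0.03,0,0],[0,0,0]],[0,[-0.06,0,0],[0,0,0]],[0,[-0.09,0.02,0],[0,0,0]],[0,[-0.09,0.05,0],[0,0,0]]]'

```text
t: 53.05
position: [0.5306, -0.1133, 0.1521]
ee_rot: [0.707, 0.059, -0.702, 0.06]
contact_force: [0.7, -0.6, -0.4]
grip_width: 0.0439
```

Run:
```python
from h import *
s=get_state();print(s['t']); rel([.513,-.150,.11],-80.6)
```

```text
53.05
now [ 0.5306 -0.1133  0.1521] yaw -80.3 shift [0.042  0.0331 0.0238] turn [ 0.26 -0.39 -0.09]
```

Emit:
jog_arm --motion '[[0,[0,0.015,0.01],[0,0,0]],[0,[0,0.033,0.02],[0,0,0]],[0,[0.02,0.035,0.022],[0,0,0]],[0,[0.04,0.035,0.022],[0,0,0]],[0,[0.04,0.035,0.022],[0,0,0]],[0,[0.04,0.035,0.022],[0,0,0]],[0,[0.04,0.035,0.022],[0,0,0]],[0,[0.04,0.035,0.022],[0,0,0]]]'

```text
t: 53.85
position: [0.5126, -0.1526, 0.1083]
ee_rot: [0.705, 0.058, -0.704, 0.059]
contact_force: [-0.3, 0.1, 0.5]
grip_width: 0.0433
```

Run:
```python
from h import *
camera('top');camera('top')
s=get_state();c=calibration('wrist');np.save('w17.npy',c,allow_pickle=True)
im=camera('wrist'); np.save('im17.npy',im)
pts=[w2p('wrist',[*jig(x/1e3,-.09),.028],c,s=1).round(1) for x in (10,-20)]; print(pts, s['position'])
u=np.array(pts).mean(0).astype(int); x0=max(0,u[0]-60);y0=max(0,u[1]-45);print(x0,y0)
cv2.imwrite('pics/w17.png',cv2.resize(im[y0:y0+75,x0:x0+100,::-1],(800,600),interpolation=cv2.INTER_CUBIC))
```

```text
[array([286.2,  89.1]), array([286.2, 125.5])] [ 0.51237891 -0.15266225  0.10800887]
226 62
```

View pics/w17.png

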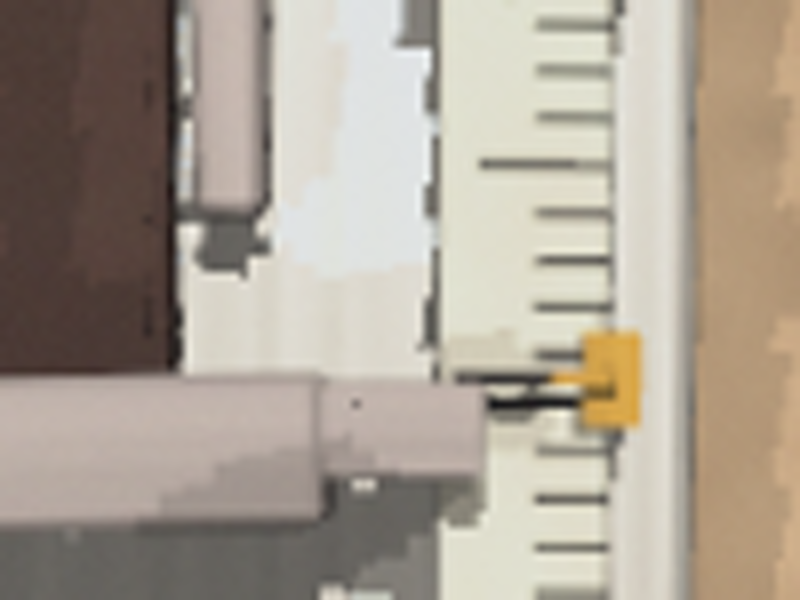

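Run:
```python
from h import *
rel([.4845,-.330,.11],-80.95)
```

```text
now [ 0.5122 -0.1527  0.1078] yaw -80.6 shift [-0.0021  0.1703  0.0565] turn [ 0.4  -0.05 -0.02]
```

Emit:
jog_arm --motion '[[0,[0,0.03,0.01],[0.4,0,0]],[0,[0,0.07,0.023],[0.4,0,0]],[0,[0,0.11,0.037],[0.4,0,0]],[0,[0,0.15,0.05],[0.4,0,0]],[0,[0,0.17,0.0565],[0.4,0,0]],[0,[0,0.17,0.0565],[0.4,0,0]],[0,[0,0.17,0.0565],[0.4,0,0]],[0,[0,0.17,0.0565],[0.4,0,0]]]'

```text
t: 54.8
position: [0.4847, -0.3276, 0.1073]
ee_rot: [0.705, 0.057, -0.705, 0.056]
contact_force: [0.0, 0.6, 0.5]
grip_width: 0.0438
```

Run:
```python
from h import *
rel([.4845,-.330,-.0025],-80.95)
```

```text
now [ 0.4847 -0.3276  0.1073] yaw -80.8 shift [0.1098 0.0024 0.0006] turn [ 0.14 -0.02  0.05]
```

Emit:
jog_arm --motion '[[0,[0.02,0.002,0.0005],[0.1,0,0]],[0,[0.05,0.002,0.0005],[0.1,0,0]],[0,[0.08,0.002,0.0005],[0.1,0,0]],[0,[0.1,0.002,0.0005],[0.1,0,0]],[0,[0.107,0.002,0.0005],[0.1,0,0]],[0,[0.1095,0.002,0.0005],[0.1,0,0]],[0,[0.1095,0.002,0.0005],[0.1,0,0]],[0,[0.1095,0.002,0.0005],[0.1,0,0]]]'

```text
t: 55.6
position: [0.4848, -0.3319, -0.001]
ee_rot: [0.706, 0.055, -0.704, 0.056]
contact_force: [0.2, 0.1, 1.0]
grip_width: 0.0436
```

Emit:
jog_arm --motion '[[-1,[0,0,0],[0,0,0]],[-1,[0,0,0],[0,0,0]],[-1,[0,0,0],[0,0,0]],[-1,[0,0,0],[0,0,0]],[-1,[0,0,0],[0,0,0]],[-1,[0,0,0],[0,0,0]],[-1,[0,0,0],[0,0,0]],[-1,[0,0,0],[0,0,0]]]' --force 50

```text
t: 56.4
position: [0.4838, -0.3315, -0.0021]
ee_rot: [-0.705, -0.055, 0.705, -0.055]
contact_force: [-1.8, 2.3, 4.1]
grip_width: 0.0136
```

Emit:
jog_arm --motion '[[-1,[-0.01,0,0],[0,0,0]],[-1,[-0.03,0,0],[0,0,0]],[-1,[-0.06,0,0],[0,0,0]],[-1,[-0.09,0,0],[0,0,0]],[-1,[-0.115,0,0],[0,0,0]],[-1,[-0.12,0,0],[0,0,0]],[-1,[-0.12,0,0],[0,0,0]],[-1,[-0.12,0,0],[0,0,0]]]'

```text
t: 57.2
position: [0.4826, -0.3313, 0.1162]
ee_rot: [-0.704, -0.056, 0.706, -0.055]
contact_force: [-0.4, -0.6, -5.7]
grip_width: 0.0135
```

Run:
```python
from h import *
s=get_state();print(s['t'],s['grip_width'],s['contact_force'],s['position'],s['torque'])
rel([.6507,-.0403,.105],-80.96)
```

```text
57.2 0.013493737095700628 [-0.40758989 -0.56713452 -5.74594192] [ 0.48258983 -0.33131786  0.11616802] [0.08312597 0.01446565 0.02668218]
now [ 0.4826 -0.3313  0.1162] yaw -81.1 shift [ 0.0111 -0.2614 -0.2113] turn [-0.11  0.12  0.09]
```

Emit:
jog_arm --motion '[[-1,[0,-0.01,-0.03],[0,0,0]],[-1,[0,-0.03,-0.07],[0,0,0]],[-1,[0,-0.055,-0.11],[0,0,0]],[-1,[0,-0.085,-0.15],[0,0,0]],[-1,[0,-0.12,-0.18],[0,0,0]],[-1,[0,-0.16,-0.2],[0,0,0]],[-1,[0,-0.2,-0.21],[0,0,0]],[-1,[0,-0.235,-0.211],[0,0,0]]]'

```text
t: 58.0
position: [0.6554, -0.0632, 0.1152]
ee_rot: [-0.704, -0.057, 0.706, -0.055]
contact_force: [0.2, -0.4, -5.1]
grip_width: 0.0133
```

Emit:
jog_arm --motion '[[-1,[0,-0.015,0],[0,0,0]],[-1,[0,-0.025,0],[0,0,0]],[-1,[0,-0.0265,0],[0,0,0]],[-1,[0,-0.0265,0],[0,0,0]],[-1,[0,-0.0265,0],[0,0,0]],[-1,[0.01,-0.0265,0],[0,0,0]],[-1,[0.02,-0.0265,0],[0,0,0]],[-1,[0.02,-0.0265,0],[0,0,0]]]'

```text
t: 58.8
position: [0.6499, -0.0413, 0.0953]
ee_rot: [-0.704, -0.055, 0.706, -0.055]
contact_force: [-0.8, -0.2, -4.8]
grip_width: 0.0139
```

Run:
```python
from h import *
camera('top');camera('top');camera('top')
s=get_state();c=calibration('wrist');np.save('w18.npy',c,allow_pickle=True);im=camera('wrist')
cv2.imwrite('pics/w18.png',cv2.resize(im[60:330,100:460,::-1],(800,600),interpolation=cv2.INTER_CUBIC))
print(s['t'],s['grip_width'],s['position']); rel([.6507,-.0403,.0289],-80.96)
```

```text
58.95 0.013248658217090403 [ 0.65157204 -0.04069034  0.09749515]
now [ 0.6518 -0.0406  0.0979] yaw -81.1 shift [ 0.069  -0.0005  0.0011] turn [-0.1  -0.02  0.  ]
```

View pics/w18.png

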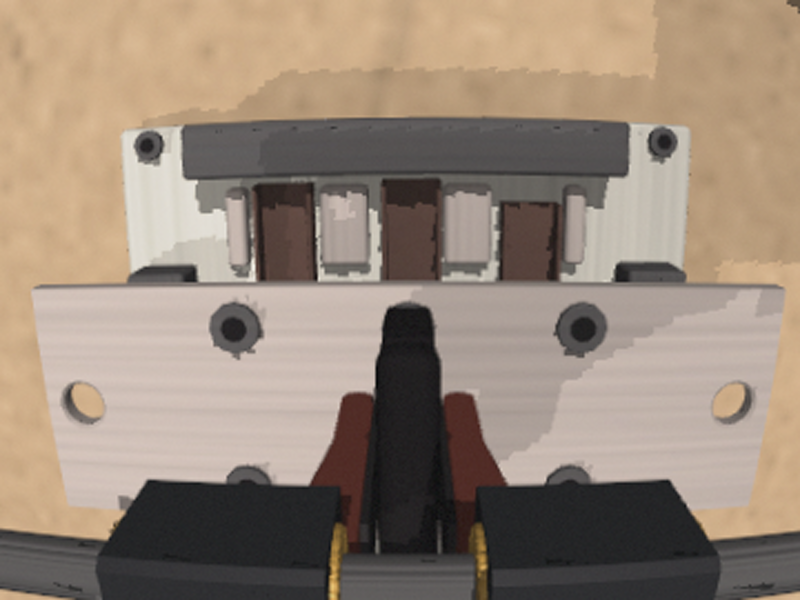

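Emit:
jog_arm --motion '[[-1,[0.01,-0.0005,0.001],[0,0,0]],[-1,[0.025,-0.0005,0.001],[0,0,0]],[-1,[0.038,-0.0005,0.001],[0,0,0]],[-1,[0.045,-0.0005,0.001],[0,0,0]],[-1,[0.05,-0.0005,0.001],[0,0,0]],[-1,[0.055,-0.0005,0.001],[0,0,0]],[-1,[0.055,-0.0005,0.001],[0,0,0]],[-1,[0.055,-0.0005,0.001],[0,0,0]]]'

```text
t: 59.8
position: [0.6509, -0.0402, 0.043]
ee_rot: [0.705, 0.055, -0.705, 0.055]
contact_force: [0.0, 0.1, -4.1]
grip_width: 0.0138
```

Run:
```python
from h import *
s=get_state();print(s['t'],s['grip_width'],s['contact_force'],s['torque']); rel([.6507,-.0403,.0289],-80.96)
im=camera('wrist'); c=calibration('wrist'); np.save('w19.npy',c,allow_pickle=True)
cv2.imwrite('pics/w19.png',cv2.resize(im[130:290,100:460,::-1],(800,356),interpolation=cv2.INTER_CUBIC))
```

```text
59.8 0.013783759692228354 [ 0.04831065  0.10183416 -4.11719152] [ 0.01744893 -0.01537731  0.02075283]
now [ 0.6509 -0.0402  0.043 ] yaw -81.1 shift [0.0141 0.     0.0002] turn [-0.1  -0.03 -0.  ]
```

View pics/w19.png

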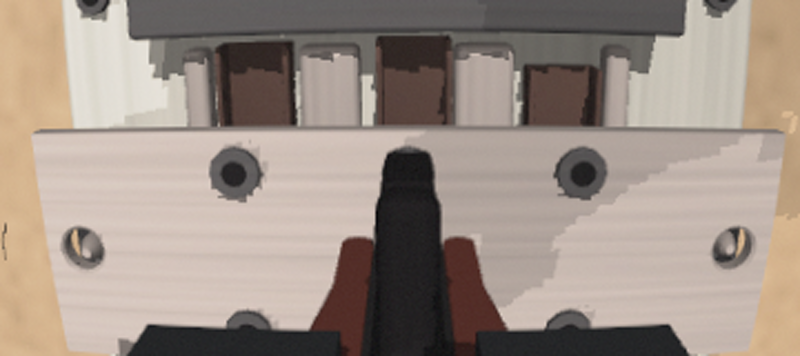

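Emit:
jog_arm --motion '[[-1,[0.003,0,0],[0,0,0]],[-1,[0.006,0,0],[0,0,0]],[-1,[0.009,0,0],[0,0,0]],[-1,[0.012,0,0],[0,0,0]],[-1,[0.0135,0,0],[0,0,0]],[-1,[0.0135,0,0],[0,0,0]],[-1,[0.0135,0,0],[0,0,0]],[-1,[0.0135,0,0],[0,0,0]]]'

```text
t: 60.65
position: [0.6505, -0.0403, 0.0299]
ee_rot: [-0.705, -0.055, 0.705, -0.055]
contact_force: [-4.7, -1.2, 5.9]
grip_width: 0.0134
```

Run:
```python
from h import *
s=get_state();print(s['t'],s['grip_width'],s['contact_force'],s['torque'],s['position'])
```

```text
60.65 0.013384418925043884 [-4.68910979 -1.15447063  5.90873348] [-0.03112813  0.96008076  0.01395471] [ 0.65050569 -0.04032047  0.02994815]
```

Emit:
jog_arm --motion '[[-0.3,[0,0,0],[0,0,0]],[-0.3,[0,0,0],[0,0,0]],[-0.3,[0,0,0],[0,0,0]],[-0.3,[-0.005,0,0],[0,0,0]],[-0.3,[-0.02,0,0],[0,0,0]],[-0.3,[-0.05,0,0],[0,0,0]],[-0.3,[-0.1,0,0],[0,0,0]],[-0.3,[-0.15,0,0],[0,0,0]]]'

```text
t: 61.45
position: [0.6501, -0.0401, 0.1817]
ee_rot: [-0.705, -0.055, 0.705, -0.055]
contact_force: [0.3, 0.9, 0.5]
grip_width: 0.0309
```

Emit:
jog_arm --motion '[[0,[0,0,0.02],[0,0,0]],[0,[0,0,0.04],[0,0,0]],[0,[0,0.0,0.05],[0,0,0]],[0,[0,0,0.05],[0,0,0]],[0,[0,0,0.05],[0,0,0]],[0,[0,0,0.05],[0,0,0]],[0,[0,0,0.05],[0,0,0]],[0,[0,0,0.05],[0,0,0]]]'

```text
t: 62.25
position: [0.6015, -0.0478, 0.1789]
ee_rot: [-0.705, -0.055, 0.705, -0.055]
contact_force: [-0.4, -0.2, -0.4]
grip_width: 0.0434
```

Run:
```python
from h import *
a=camera('wrist')[70:310,130:430]; b=camera('scene')[200:380,220:460]
print(get_state()['t'],get_state()['contact_force'])
cv2.imwrite('pics/f.png',np.hstack([cv2.resize(a,(400,320)),cv2.resize(b,(400,320))])[:,:,::-1])
```

```text
62.35 [-0.14533093  0.55273248  0.41141089]
```

View pics/f.png

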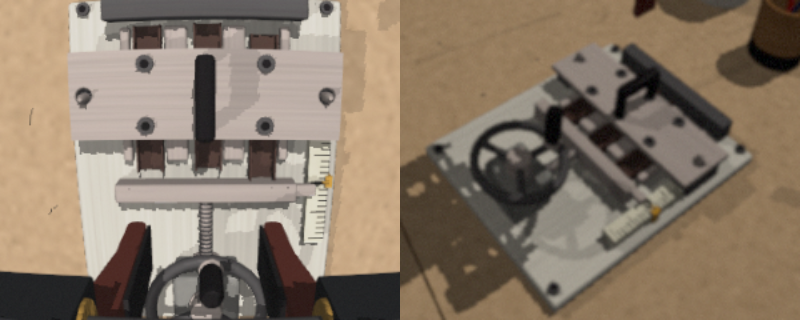

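```bash
python3 -c "
from plant import *
print(job_done())"
```

```text
the job is handed in; nothing more can be done
None
```

The job is handed in at about 62 s of the 210 s allowed. I lifted the drill plate off and laid it flat to the right of the jig. Then I put the three brown offcuts in the three lanes and cranked the stop about 3.3 turns to the brass mark. Last, I seated the plate back on both pins.

**Last checks**
- **Pointer:** in the enlarged wrist picture, taken before the plate went back, it lines up with the brass line to about 0.2 mm.
- **Plate:** it came to rest about 1 mm above its starting height reading. A pin shows in each hole.
- **Offcuts:** the final wrist and scene pictures show all three in their lanes between stop and fence, with the plate flat over them. Nothing touches the robot.

**What went wrong or disagreed**
- **First grasp:** it closed above the plate handle and missed. The reported tool height proved to be about 19 to 26 mm below the real fingertips, varying with reach, so I worked from touch and pictures after that.
- **Right-lane offcut:** it turned up about 30 mm back from where I laid it. I regrasped it and slid it forward again, with about 15 N of contact at the end of that move. The stop's final travel pushed it a further 2 mm or so.
- **Picture budget:** I viewed 21 pictures against the 14 planned, which is past the one or two extra you allowed.

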